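Final weight check: put a labelled jar on the balance and shut its draft shield

ROBOT

A 7-joint arm with a two-finger parallel gripper is mounted at the origin on a cart in front of the work surface, level with it; the furniture and walls round the work are solid. World frame = base frame: x ahead of the robot, y to its left, z up, the work surface at z = 0. Lengths are in m, angles in rad, forces in N, time in s.
With the tool pointing down it reaches from about 0.425 to 0.825 m from the base axis. Payload 3.6 kg.
Tool frame: the origin (TCP) lies at the very end of the fingers, on their centre line; the grasp point (between the pads) lies ctrl.grip_point_offset behind it (ctrl.grip_point_offset is the distance from the TCP to the grasp point, in m); x points along the fingers, y is the direction in which the jaws open and shut, and the axes are right-handed (so a half turn about x gives the same grasp; the last joint's range is limited). The gripper opens to 85 mm and grips with 20 to 120 N. Pads are 22 mm wide; open, the fingers measure 114 mm over their backs; the gripper's body (76 mm by 85 mm) begins 54 mm behind the grasp point. The pads swing forward as they close: fully open they stand 13 mm farther back than shut.
Start: joints at [1.183, 0.615, -0.013, 1.423, 0.008, 1.103, -0.04], TCP at [0.23, -0.608, 0.231] pointing down, gripper open.
Joint ranges: [-3.12, 3.12], [-0.3, 2.06], [-1.34, 1.32], [0.26, 2.42], [-1.36, 4.5], [0.01, 1.98], [-2.84, 2.84]. Speed limits (rad/s): [2.79, 2.79, 3.14, 3.14, 3.14, 3.14, 3.14].

INTERFACE

Orientations are given as a 3x3 rotation matrix whose columns are the frame's x, y, z axes.
In Python, from bench import ctrl gives the robot as it stands.
- The arm moves only by the tool arm_command, never from a script. Its argument "rows" is a list of rows, each a list of 3 entries, a list of its own where there are three numbers: the shift along the world's x, y, z in m, then the turn about the world's z in rad, then the closure, from -1 (fully open) to 1 (shut), so that 0 is half open. In form: [[[x, y, z], roll, grip], ...]. A call has 1 to 12 rows; each row is the pose to reach, as a shift and turn from the pose commanded when the call began; what a row does not reach only later rows make up. A row lasts 1/10 s, in which the tool goes at most 50 mm and 8.59 degrees, less where a joint would pass 70% of its speed; a pose out of reach is approached as far as the arm can. A call with a gripper value outside its range is refused whole. The fingers move at their own pace and stop on an object; the grip force is fixed at half the most. Time passes only in rows, so rows that repeat a pose let the fingers close. It gives the time, the measured TCP pose, the force and the opening at its end, in the units of the state.
- ctrl.read_state(): the state, without advancing time (a new reading comes with each control period).
- ctrl.grab_frame(name): name is "scene" or "side" or "wrist"; returns a dict with "pixels" (400x640x3 uint8, red, green, blue), "fx", "fy", "cx", "cy" (pixels), "k1" (the pictures are not rectified: a ray, as slopes to the right and down, at radius r is drawn at 1 + k1 r^2 times it, then the intrinsics apply), "world_from_camera" (4x4, takes a point from camera to world coordinates); the wrist camera has in their place "hand_eye" (4x4, takes a point from camera to tool coordinates, whose origin is the TCP and whose axes are the tool frame's). Camera axes: x right, y down, z forward; pixel columns grow to the right and rows downward; lengths in m; the calibration is good to about 2 mm. A picture is of the moment at which its call begins: read the wrist's pose just before it. There is no depth.
- ctrl.hand_in(): hands the job in, once; it reports no verdict.
The state is a dict: "time": time; "q": joint angles; "joint_vel": joint speeds; "joint_torque": joint torques, N m; "position": TCP position; "eef_rot": TCP orientation; "ft_force": force on the tool from outside, world axes, zero at the start; "ft_torque": the same for the moment, N m; "gripper_width": finger opening in m.
Only numpy, scipy, OpenCV 4.12 (cv2) and the standard library are available. Lean on these libraries where they do the work, as an engineer would, in place of code of your own. Each camera call takes 0.05 s, during which the arm holds its last target.

TASK

The blue-lidded jar has just been labelled and lies on its side in the labelling cradle; bring it to the balance for its final weight check. First stand it upright, lid up, on the clear worktop between cradle and balance and let go of it; then take it again from above and set it down, not drop it, upright in the middle of the pan. The draft shield's sliding top door must be slid open for this and finally slid fully shut over the jar without slamming it. Leave the other things where they are.

Things in the scene. Friction and masses are not known exactly. Their poses are not given: they have to be found in the camera images.
- jar_center (a point): Centre (half-way up) of the loose ointment jar: white body 48 mm across, blue screw lid 50 mm across (upper 15 mm, fixed on), 46 mm tall, about 0.1 kg, rigid. Its z axis runs from base to lid. At the start it lies on its side in the cradle, lid to the robot's right (roughly -y), axis along the cradle's y and about 59 mm above the worktop.
- cradle: Labelling cradle, fixed: grey base 70 x 100 x 10 mm, two aluminium end plates (44 mm wide in x, 46 mm tall, 8 mm thick, at y = +-36 mm), two steel rods along its y axis (10 mm thick, at x = +-18 mm, 36 mm up) that carry the jar; the jar's flanks are free. Origin: centre of underside. At least 150 mm of clear worktop lies between it and the balance.
- balance: White balance, fixed: own x from -130 mm (front) to +240 mm (rear, away from the robot), y +-100 mm. Origin: on the worktop under the pan's middle. Round pan, radius 45 mm, top 62 mm above the worktop, in a chamber 160 x 160 mm inside, centred on the pan, open only at the top under the sliding door; glass walls up to 114 mm, side rails to 124 mm above the worktop.
- pan_top (a point): Middle of the pan's upper face, where the jar has to stand; axes as the balance's.
- shield_door (a joint): Opening of the sliding top door, m: 0 = fully shut against its front stop, 0.14 = fully open against its rear stop. Blue-tinted clear plate 170 x 174 x 4 mm, top face 123 mm above the worktop; slides open along the balance's +x, away from the robot. Friction about 2.5 N; stays where it is left; may be up to 30 mm ajar at the start.
- door_handle (a point): Middle of the door's black grip bar: 12 mm thick along the balance's x, 64 mm long along its y, standing 34 mm proud of the glass (top 157 mm above the worktop, this point 142 mm) on a foot plate 22 x 80 x 3 mm; grip it with the fingertips clear of the glass. It is 70 mm in front of the pan's middle when shut, 70 mm behind it when open. It moves with the door.
- red_jar: Bystander, loose: small white jar with red lid, 45 x 45 x 40 mm, origin at the centre of its underside; to the right of the balance.
- white_jar: Bystander, loose: white jar with white lid, 62 x 62 x 58 mm, origin at the centre of its underside; to the right of the balance.
- label_roll: Bystander, loose: roll of labels lying flat, 70 x 70 x 36 mm, origin at the centre of its underside; behind the clear worktop between cradle and balance.
Things that resemble listed ones, but are neither listed nor needed, are in the scene too. What is shaped like the part that bears jar_center but yellow is not meant.

How it is judged:
On the way, in this order (a step that is already met when the one before it is completed fails the run):
1. the jar stands upright, lid up, on the worktop, let go (height (world z) of jar_center below 0.027 m and angle between jar_center's own z axis and vertical below 0.1 rad and contact force between jar and the fingers below 0.1 N), for 0.2 s.
2. the jar stands upright on the middle of the pan, let go (horizontal distance between jar_center and pan_top below 0.02 m and z of jar_center in the frame of pan_top below 0.027 m and angle between jar_center's own z axis and vertical below 0.1 rad and contact force between jar and the fingers below 0.1 N), for 0.2 s.
At the end, for the whole second after the job is handed in: The jar stands upright (within 0.1 rad) and at rest on the pan, its axis within 20 mm of the pan's middle, and the sliding door is fully shut (within 3 mm of its front stop) (horizontal distance between jar_center and pan_top below 0.02 m and z of jar_center in the frame of pan_top between 0.019 and 0.027 m and angle between jar_center's own z axis and vertical below 0.1 rad and linear speed of jar below 0.02 m/s and value of joint shield_door below 0.003 m); the robot touches nothing.
It fails at once if the jar is dropped on the pan (it falls faster than 0.45 m/s within the last 20 mm over the pan) (horizontal distance between jar_center and pan_top below 0.07 m and z of jar_center in the frame of pan_top below 0.043 m and linear speed of jar above 0.45 m/s).
It fails at once if the door is slammed (faster than 0.5 m/s) (velocity of joint shield_door above 0.5 m/s or velocity of joint shield_door below -0.5 m/s).
It fails at once if a bystander is pushed more than 20 mm (distance of any of red_jar, white_jar, label_roll from where it was at the start of the episode above 0.02 m).
It also fails if it takes over 72 s, if anything falls off the work surface, if the arm or the gripper's body presses on something with over 40 N, if the wrist force passes 120 N, or if a joint passes its speed limit or range.

## Working session

There is one attempt and no reset: what is moved stays moved. The work goes in short steps, Python scripts to look and compute and a tool call to move; the robot and the scene stay as the last step left them, time stands still between calls to the robot, and variables do not carry over. Pictures are saved under pics/ and viewed, and the job is handed in when it is done.

Besides the shell and the picture viewer there is one more tool, called after "Call:" by a JSON object that holds its "method" and its "body", one argument or row to a line. arm_command: Moves the arm, as the interface text tells. Its arguments: {"type":"object","properties":{"rows":{"type":"array"}},"required":["rows"]}

```bash
mkdir -p pics; ls; python3 - <<'E'
from bench import ctrl
import cv2,numpy as np
s=ctrl.read_state(); print({k:np.round(v,3).tolist() for k,v in s.items()}, ctrl.grip_point_offset)
for n in("scene","side","wrist"):
    f=ctrl.grab_frame(n); cv2.imwrite(f"pics/{n}0.png",f["pixels"][:,:,::-1])
    print(n,f["fx"],f["fy"],f["cx"],f["cy"],f["k1"]); print(np.round(f.get("world_from_camera",f.get("hand_eye")),4).tolist())
print(ctrl.read_state()["time"])
E
```

```text
pics
{'time': 0.0, 'q': [1.182, 0.616, -0.013, 1.425, 0.008, 1.103, -0.04], 'joint_vel': [0.002, 0.001, 0.001, 0.001, 0.001, -0.001, -0.001], 'joint_torque': [0.0, -46.921, 0.259, -17.103, 0.01, 0.01, 0.0], 'position': [0.23, -0.607, 0.23], 'eef_rot': [[-0.001, 0.354, -0.935], [0.002, -0.935, -0.354], [-1.0, -0.003, 0.0]], 'ft_force': [-1.166, -0.134, 0.125], 'ft_torque': [-0.044, -0.036, 0.025], 'gripper_width': 0.085} 0.0187
scene 467.31441151937184 467.31441151937184 331.08368065106714 203.0967729163086 0.01984000718620895
[[0.9127, -0.2677, 0.3086, -0.0019], [-0.4083, -0.6221, 0.668, -1.1421], [0.0132, -0.7357, -0.6771, 1.2318], [0.0, 0.0, 0.0, 1.0]]
side 370.48945528592634 370.48945528592634 321.1120812374236 200.449090100035 -0.08071197113624531
[[-0.9976, 0.0295, -0.0628, 0.5808], [0.0693, 0.4682, -0.8809, 1.0616], [0.0035, -0.8831, -0.4691, 0.6937], [0.0, 0.0, 0.0, 1.0]]
wrist 352.8257799606331 352.8257799606331 324.7427513476575 199.9439908843579 -0.01828646177368139
[[0.0007, -0.3016, 0.9534, -0.1431], [1.0, -0.0003, -0.0008, 0.0015], [0.0005, 0.9534, 0.3016, -0.077], [0.0, 0.0, 0.0, 1.0]]
0.15
```

View pics/scene0.png

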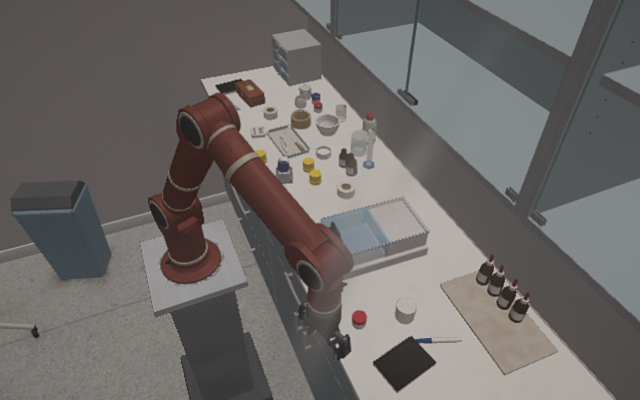

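View pics/side0.png

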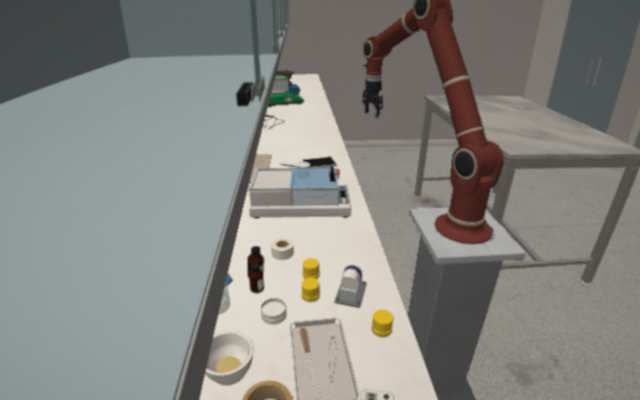

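View pics/wrist0.png

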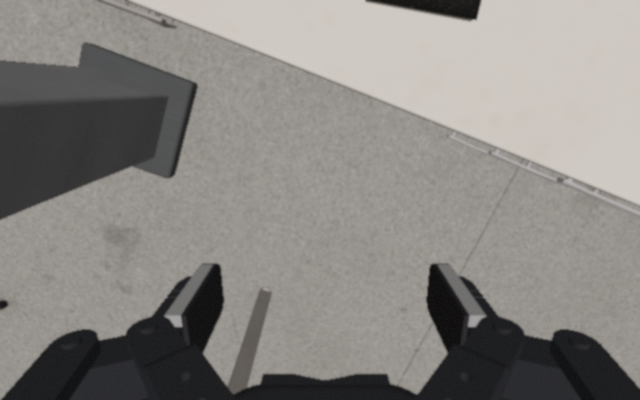

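Scene view candidates: blue-topped jar lying in the cradle at scene (284,168) / side (351,278). The lookalikes are yellow jars at scene (261,156), (308,165), (315,177) and a blue item at (316,97). By the description it is the blue one in the cradle; close crop next.

```bash
cat > h.py <<'E'
import numpy as np,cv2
from bench import ctrl
def ray(f,u,v,T=None):
    K=np.array([[f["fx"],0,f["cx"]],[0,f["fy"],f["cy"]],[0,0,1.]])
    p=cv2.undistortPoints(np.array([[[u,v]]],float),K,np.array([f["k1"],0,0,0,0.]))[0,0]
    if T is None: T=np.array(f["world_from_camera"])
    d=T[:3,:3]@np.array([p[0],p[1],1]); return T[:3,3],d/np.linalg.norm(d)
def onz(f,u,v,z,T=None):
    o,d=ray(f,u,v,T); return o+d*(z-o[2])/d[2]
def tri(*rs):
    A=np.zeros((3,3));b=np.zeros(3)
    for o,d in rs:
        M=np.eye(3)-np.outer(d,d);A+=M;b+=M@o
    p=np.linalg.solve(A,b); return p,[np.linalg.norm((np.eye(3)-np.outer(d,d))@(p-o)) for o,d in rs]
def wrist():
    s=ctrl.read_state(); T=np.eye(4);T[:3,:3]=s["eef_rot"];T[:3,3]=s["position"]
    f=ctrl.grab_frame("wrist"); return f,T@np.array(f["hand_eye"])
def proj(f,P,T=None):
    if T is None: T=np.array(f["world_from_camera"])
    c=np.linalg.inv(T)@np.append(P,1); x,y=c[0]/c[2],c[1]/c[2]; k=1+f["k1"]*(x*x+y*y)
    return np.array([f["fx"]*x*k+f["cx"],f["fy"]*y*k+f["cy"]])
E
python3 - <<'E'
from h import *
sc=ctrl.grab_frame("scene");sd=ctrl.grab_frame("side")
a=cv2.resize(sc["pixels"][135:205,230:310],(560,490),interpolation=2)
b=cv2.resize(sd["pixels"][250:320,315:395],(560,490),interpolation=2)
cv2.imwrite("pics/c1.png",a[:,:,::-1]);cv2.imwrite("pics/c2.png",b[:,:,::-1])
b=cv2.resize(sd["pixels"][150:230,240:360],(780,520),interpolation=2);cv2.imwrite("pics/c3.png",b[:,:,::-1])
a=cv2.resize(sc["pixels"][185:285,310:440],(780,600),interpolation=2);cv2.imwrite("pics/c4.png",a[:,:,::-1])
print("jar",onz(sc,284,167,.06),onz(sd,351,278,.06))
print("yellow",[onz(sc,*p,.03) for p in((261,156),(308,165),(315,177))])
E
```

```text
jar [0.44554232 0.28514388 0.06      ] [0.44772384 0.30941696 0.06      ]
yellow [array([0.3929982 , 0.43085028, 0.03      ]), array([0.55322219, 0.29518161, 0.03      ]), array([0.54975357, 0.21128735, 0.03      ])]
```

View pics/c1.png

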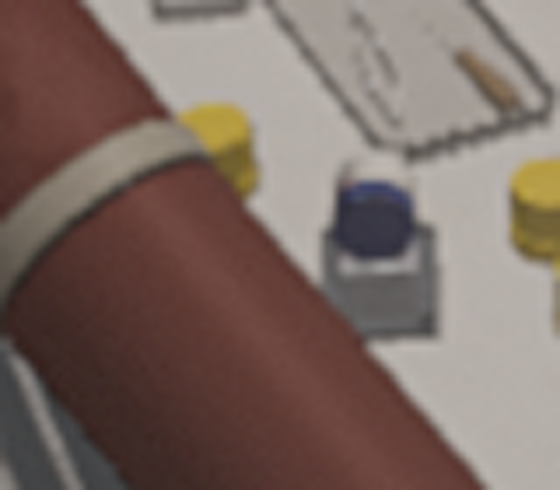

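View pics/c2.png

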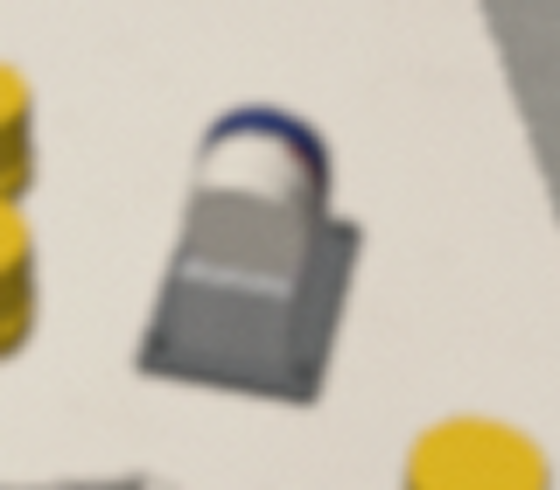

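View pics/c3.png

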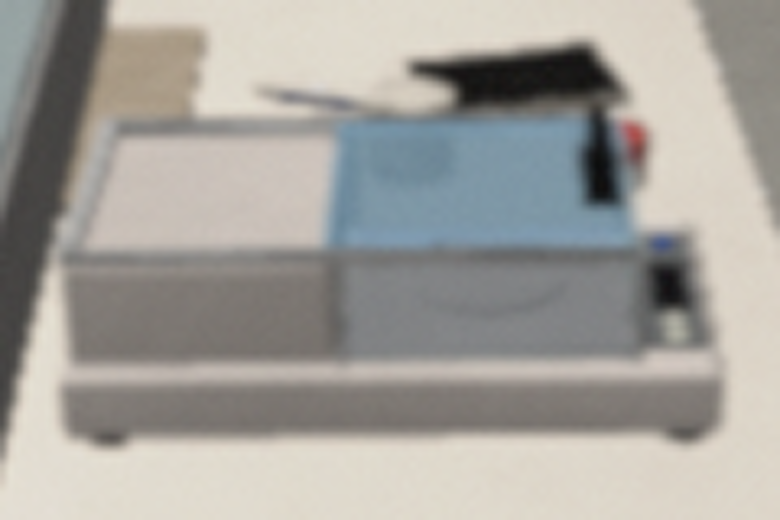

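View pics/c4.png

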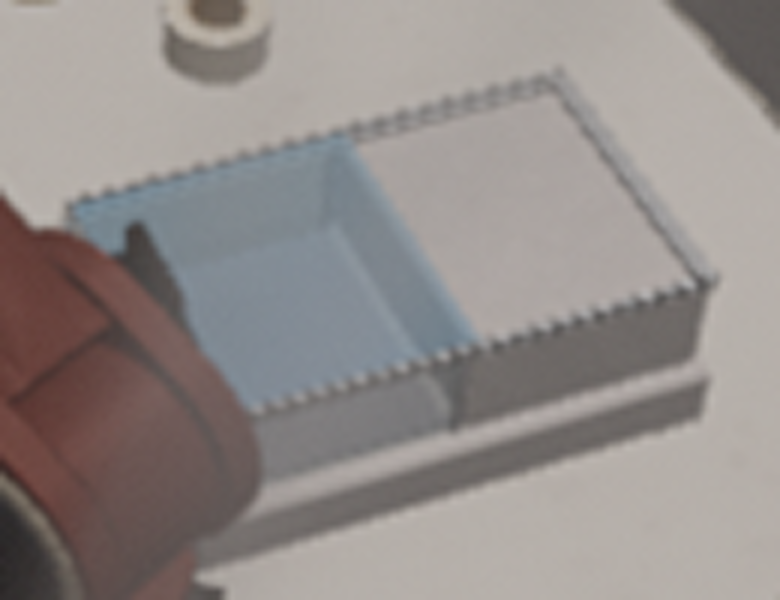

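The crops show the dark-blue-lidded white jar on its side in the grey cradle (scene ≈(284,168), side ≈(352,272)); the neighbours are all yellow. The door handle is at scene (333,222), side (332,166). I'll fix the handle coarsely and move toward it.

```bash
python3 - <<'E'
from h import *
sc=ctrl.grab_frame("scene");sd=ctrl.grab_frame("side")
print("handle top", tri(ray(sc,333,222),ray(sd,332,166)))
# door/balance corners in side: left rear top, front
for n,p in dict(rl=(240+65/6.5,150+250/6.5),fl=(240+632/6.5,150+248/6.5)).items(): print(n,onz(sd,*p,.122))
for n,p in dict(rl=(310+555/6,185+80/6),rr=(310+708/6,185+285/6),fl=(310+70/6,185+210/6)).items(): print(n,onz(sc,*p,.122))
E
```

```text
handle top (array([ 0.45161355, -0.18090645,  0.17216508]), [np.float64(0.0013899001793679711), np.float64(0.0013899001793679841)])
rl [ 0.74706517 -0.11697177  0.122     ]
fl [ 0.44139565 -0.10008724  0.122     ]
rl [ 0.74744269 -0.12482482  0.122     ]
rr [ 0.73871817 -0.30390222  0.122     ]
fl [ 0.44036867 -0.11157031  0.122     ]
```

Call:
{"method": "arm_command", "body": {
  "rows": [
    [[0.04, 0.03, 0.03], 0.12, -1],
    [[0.08, 0.06, 0.05], 0.24, -1],
    [[0.12, 0.1, 0.07], 0.36, -1],
    [[0.16, 0.14, 0.09], 0.48, -1],
    [[0.2, 0.18, 0.1], 0.6, -1],
    [[0.23, 0.22, 0.1], 0.72, -1],
    [[0.26, 0.26, 0.1], 0.84, -1],
    [[0.29, 0.3, 0.1], 0.96, -1],
    [[0.3, 0.34, 0.1], 1.08, -1],
    [[0.31, 0.38, 0.1], 1.2, -1],
    [[0.31, 0.41, 0.1], 1.21, -1],
    [[0.31, 0.41, 0.1], 1.21, -1]
  ]
}}

```text
time: 1.55
position: [0.5421, -0.1873, 0.3322]
eef_rot: [[0.002, 1.0, 0.017], [0.007, 0.017, -1.0], [-1.0, 0.002, -0.007]]
ft_force: [0.2, -0.1, 1.4]
gripper_width: 0.0854
```

```bash
python3 - <<'E'
from h import *
f,T=wrist(); cv2.imwrite("pics/w1.png",f["pixels"][:,:,::-1]); np.save("T1.npy",T)
s=ctrl.grab_frame("scene"); cv2.imwrite("pics/s1.png",s["pixels"][:,:,::-1])
print(ctrl.read_state()["q"])
E
```

```text
[ 0.55905952  0.43930691 -0.39106595  1.47795406  0.17163843  1.2578336
  0.15305802]
```

View pics/w1.png

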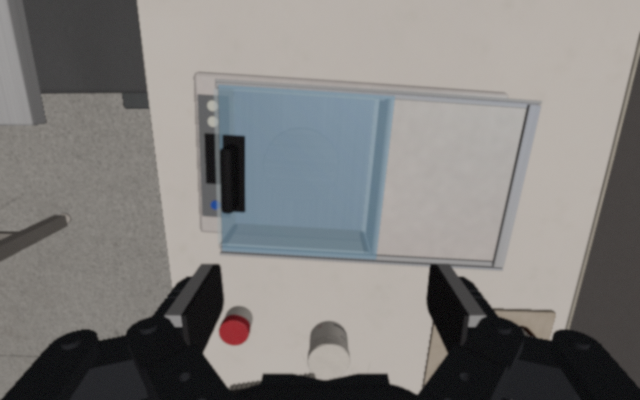

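View pics/s1.png

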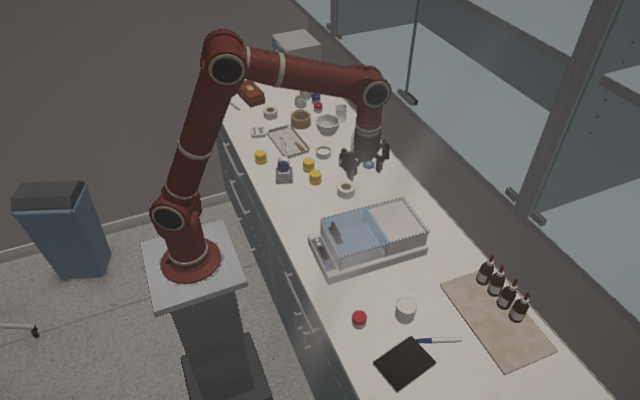

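The wrist view shows the door's foot plate at (222–245,136–213), the bar top at about (222–233,148–209), and rail ends at (215,82) to (540,102) and (222,250) to (500,267).

```bash
python3 - <<'E'
from h import *
T=np.load("T1.npy");f=ctrl.grab_frame("wrist")
im=cv2.cvtColor(cv2.imread("pics/w1.png"),cv2.COLOR_BGR2GRAY)
cv2.imwrite("pics/w1c.png",cv2.resize(cv2.imread("pics/w1.png")[60:280,185:345],(580,600*1),interpolation=2))
for n,p,z in [("foot",(222,136),.126),("foot",(245,136),.126),("foot",(245,212),.126),("foot",(222,213),.126),("top",(222,148),.157),("top",(233,148),.157),("top",(233,209),.157),("top",(222,209),.157),
 ("railFL",(215,82),.124),("railRL",(540,102),.124),("railFR",(222,250),.124),("railRR",(500,267),.124),("doorrearL",(392,97),.123),("doorrearR",(378,257),.123)]:
    print(n,np.round(onz(f,*p,z,T),4))
E
```

```text
foot [ 0.4412 -0.1561  0.126 ]
foot [ 0.4638 -0.1558  0.126 ]
foot [ 0.4599 -0.2349  0.126 ]
foot [ 0.4356 -0.2364  0.126 ]
top [ 0.4493 -0.1631  0.157 ]
top [ 0.4593 -0.1629  0.157 ]
top [ 0.4558 -0.2213  0.157 ]
top [ 0.4452 -0.2214  0.157 ]
railFL [ 0.4373 -0.1056  0.124 ]
railRL [ 0.7504 -0.1184  0.124 ]
railFR [ 0.432 -0.28   0.124]
railRR [ 0.7401 -0.2963  0.124 ]
doorrearL [ 0.6064 -0.1167  0.123 ]
doorrearR [ 0.6031 -0.2862  0.123 ]
```

View pics/w1c.png

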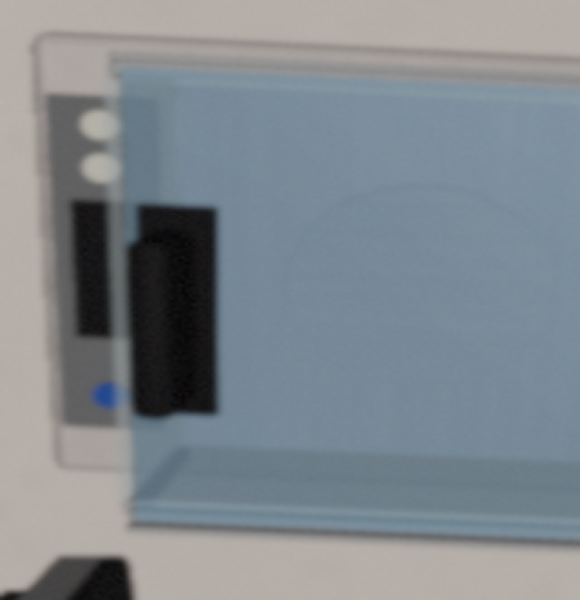

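```bash
python3 - <<'E'
from h import *
T=np.load("T1.npy");f=ctrl.grab_frame("wrist")
print("panleft",onz(f,263,163,.062,T),"right",onz(f,335.5,163,.062,T),"pantop",onz(f,301,127,.062,T))
c=cv2.cvtColor(cv2.imread("pics/w1.png")[110:235,240:370],cv2.COLOR_BGR2GRAY)
c=cv2.createCLAHE(8,(2,2)).apply(c); cv2.imwrite("pics/w1p.png",cv2.resize(c,(624,600),interpolation=2))
E
```

```text
panleft [ 0.4695794  -0.19529363  0.062     ] right [ 0.55580215 -0.19396094  0.062     ] pantop [ 0.51492232 -0.1524364   0.062     ]
```

View pics/w1p.png

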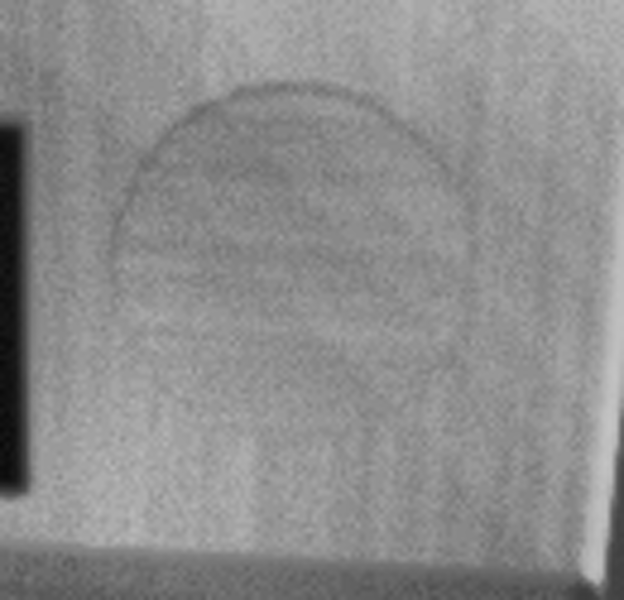

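Call:
{"method": "arm_command", "body": {
  "rows": [
    [[-0.03, 0, -0.04], -0.03, -1],
    [[-0.06, 0, -0.08], -0.06, -1],
    [[-0.09, 0, -0.11], -0.065, -1],
    [[-0.09, 0, -0.11], -0.065, -1],
    [[-0.09, 0, -0.11], -0.065, -1]
  ]
}}

```text
time: 2.25
position: [0.4489, -0.1997, 0.2208]
eef_rot: [[-0.002, 0.998, -0.068], [-0.0, -0.068, -0.998], [-1.0, -0.002, 0.0]]
ft_force: [1.2, -0.4, 0.3]
gripper_width: 0.0853
```

```bash
python3 - <<'E'
from h import *
s=ctrl.read_state();print(s["time"],s["position"],s["eef_rot"],s["q"])
f,T=wrist(); cv2.imwrite("pics/w2.png",f["pixels"][:,:,::-1]); np.save("T2.npy",T)
E
```

```text
2.25 [ 0.44886861 -0.19974459  0.22079079] [[-1.68054122e-03  9.97685945e-01 -6.79700806e-02]
 [-1.22564034e-04 -6.79703816e-02 -9.97687332e-01]
 [-9.99998580e-01 -1.66832399e-03  2.36507442e-04]] [ 0.63407427  0.40405096 -0.36452462  1.87677662  0.1814899   0.89444175
  0.11402859]
```

View pics/w2.png

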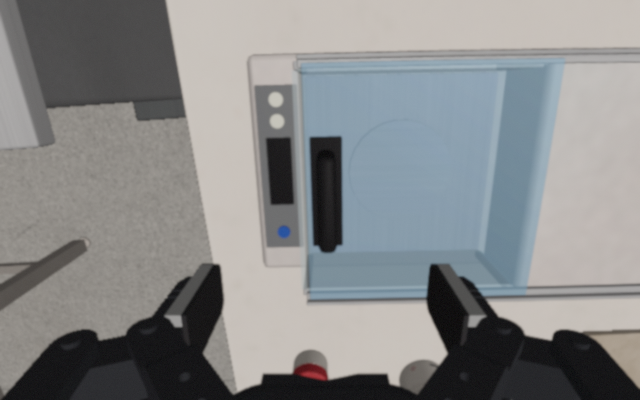

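View: foot plate (311–342,137–245), bar top (317–336,151–251), pan ellipse left ≈349, top ≈119.

```bash
python3 - <<'E'
from h import *
T=np.load("T2.npy");f=ctrl.grab_frame("wrist")
for n,p,z in [("foot",(311,137),.126),("foot",(341,137),.126),("foot",(342,243),.126),("foot",(313,246),.126),("top",(317,152),.157),("top",(335,152),.157),("top",(336,250),.157),("top",(319,250),.157),
 ("railFL",(300,60),.124),("railRL",(639,50),.124),("railFR",(308,297),.124),("railRR",(639,290),.124),("pantop",(402,119),.062),("panL",(349,172),.062),("panR",(455,172),.062)]:
    print(n,np.round(onz(f,*p,z,T),4))
c=cv2.cvtColor(cv2.imread("pics/w2.png")[100:270,300:500],cv2.COLOR_BGR2GRAY)
c=cv2.createCLAHE(8,(2,2)).apply(c); cv2.imwrite("pics/w2p.png",cv2.resize(c,(700,595),interpolation=2))
E
```

```text
foot [ 0.443  -0.1544  0.126 ]
foot [ 0.463  -0.1558  0.126 ]
foot [ 0.4595 -0.2332  0.126 ]
foot [ 0.438  -0.2341  0.126 ]
top [ 0.4473 -0.1595  0.157 ]
top [ 0.4579 -0.1602  0.157 ]
top [ 0.4548 -0.2236  0.157 ]
top [ 0.4439 -0.2229  0.157 ]
railFL [ 0.4398 -0.1057  0.124 ]
railRL [ 0.6559 -0.1133  0.124 ]
railFR [ 0.4306 -0.2783  0.124 ]
railRR [ 0.6909 -0.2908  0.124 ]
pantop [ 0.517  -0.1528  0.062 ]
panL [ 0.4705 -0.1952  0.062 ]
panR [ 0.5633 -0.2014  0.062 ]
```

View pics/w2p.png

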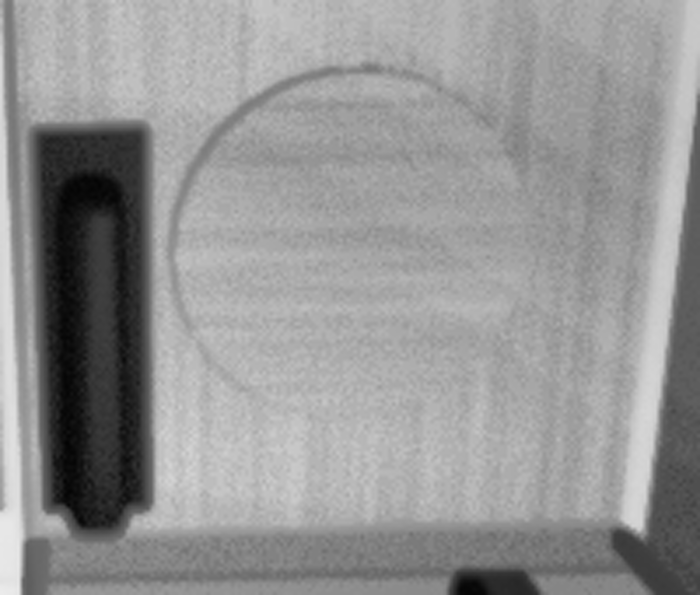

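Call:
{"method": "arm_command", "body": {
  "rows": [
    [[0.002, 0.006, -0.03], 0.02, -1],
    [[0.002, 0.006, -0.06], 0.02, -1],
    [[0.002, 0.006, -0.085], 0.02, -1],
    [[0.002, 0.006, -0.085], 0.02, 1],
    [[0.002, 0.006, -0.085], 0.02, 1],
    [[0.002, 0.006, -0.085], 0.02, 1],
    [[0.002, 0.006, -0.085], 0.02, 1],
    [[0.002, 0.006, -0.085], 0.02, 1],
    [[0.002, 0.006, -0.085], 0.02, 1],
    [[0.002, 0.006, -0.085], 0.02, 1]
  ]
}}

```text
time: 3.35
position: [0.4523, -0.1922, 0.1375]
eef_rot: [[0.001, 0.999, -0.044], [-0.001, -0.044, -0.999], [-1.0, 0.001, 0.001]]
ft_force: [-2.2, -0.3, 6.6]
gripper_width: 0.0106
```

Call:
{"method": "arm_command", "body": {
  "rows": [
    [[0.006, 0, 0], 0, 1],
    [[0.016, -0.001, 0], 0, 1],
    [[0.03, -0.001, 0], 0, 1],
    [[0.045, -0.002, 0], 0, 1],
    [[0.06, -0.003, 0], 0, 1],
    [[0.075, -0.003, 0], 0, 1],
    [[0.09, -0.004, 0], 0, 1],
    [[0.105, -0.005, 0], 0, 1],
    [[0.118, -0.005, 0], 0, 1],
    [[0.127, -0.006, 0], 0, 1],
    [[0.13, -0.006, 0], 0, 1],
    [[0.13, -0.006, 0], 0, 1]
  ]
}}

```text
time: 4.55
position: [0.583, -0.1983, 0.1375]
eef_rot: [[0.002, 0.999, -0.044], [-0.001, -0.044, -0.999], [-1.0, 0.002, 0.001]]
ft_force: [-0.2, -0.1, 3.6]
gripper_width: 0.0108
```

Call:
{"method": "arm_command", "body": {
  "rows": [
    [[0, 0, 0], 0, -1],
    [[0, 0, 0], 0, -1],
    [[0, 0, 0], 0, -1],
    [[0, 0, 0], 0, -1],
    [[0, 0, 0.02], 0, -1],
    [[0, 0, 0.06], 0, -1],
    [[0, 0.03, 0.1], 0, -1],
    [[-0.01, 0.07, 0.13], 0, -1],
    [[-0.02, 0.11, 0.15], 0, -1],
    [[-0.03, 0.15, 0.15], 0, -1],
    [[-0.04, 0.19, 0.15], 0, -1],
    [[-0.05, 0.23, 0.15], 0, -1]
  ]
}}

```text
time: 5.75
position: [0.5314, 0.0336, 0.2866]
eef_rot: [[0.001, 0.999, -0.044], [-0.0, -0.044, -0.999], [-1.0, 0.001, 0.0]]
ft_force: [1.1, -0.8, -0.3]
gripper_width: 0.0855
```

Call:
{"method": "arm_command", "body": {
  "rows": [
    [[-0.01, 0.04, 0], 0, -1],
    [[-0.02, 0.08, 0], 0, -1],
    [[-0.03, 0.12, 0], 0, -1],
    [[-0.05, 0.16, 0], 0, -1],
    [[-0.07, 0.2, -0.01], 0, -1],
    [[-0.08, 0.24, -0.02], 0, -1],
    [[-0.085, 0.26, -0.02], 0, -1],
    [[-0.085, 0.26, -0.02], 0, -1],
    [[-0.085, 0.26, -0.02], 0, -1]
  ]
}}

```text
time: 6.65
position: [0.4473, 0.2915, 0.2662]
eef_rot: [[0.0, 0.999, -0.044], [-0.001, -0.044, -0.999], [-1.0, 0.0, 0.001]]
ft_force: [0.7, -0.8, 0.0]
gripper_width: 0.0851
```

```bash
python3 - <<'E'
from h import *
s=ctrl.read_state();print(s["time"],s["position"],s["q"],np.abs(s["joint_vel"]).max())
f,T=wrist(); cv2.imwrite("pics/w3.png",f["pixels"][:,:,::-1]); np.save("T3.npy",T)
s=ctrl.grab_frame("side"); cv2.imwrite("pics/d3.png",s["pixels"][:,:,::-1])
E
```

```text
6.65 [0.44728797 0.2914925  0.26617683] [-0.31149822  0.43035382 -0.45300797  1.69930487  0.21177657  1.06118891
 -0.87634972] 0.03058906234461329
```

View pics/w3.png

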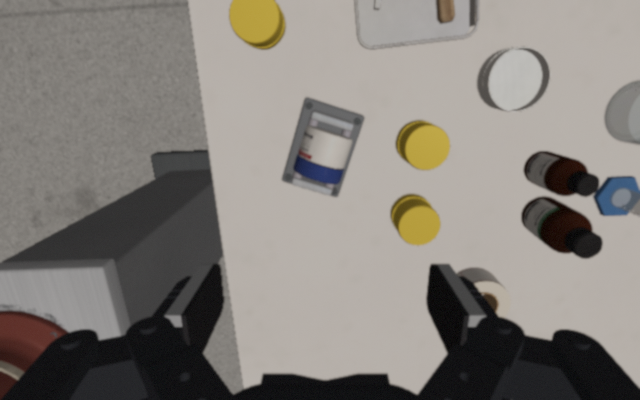

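View pics/d3.png

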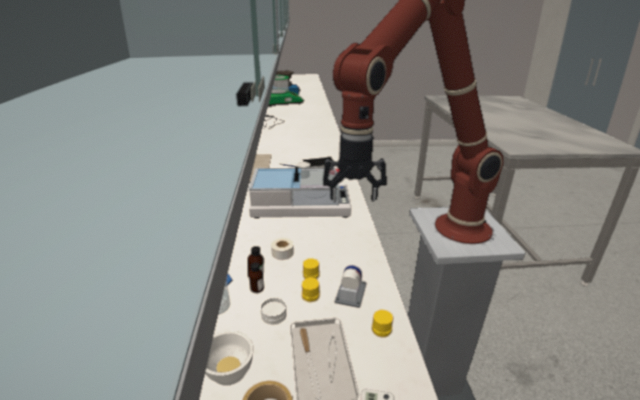

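Wrist view: cradle's base corners ≈(307,99),(363,119),(337,195),(284,179); jar label side (325,143), blue lid (320,170). The door stands open in the side view.

```bash
python3 - <<'E'
from h import *
T=np.load("T3.npy");f=ctrl.grab_frame("wrist")
im=cv2.imread("pics/w3.png")
cv2.imwrite("pics/w3c.png",cv2.resize(im[90:205,270:380],(574,600),interpolation=2))
P=[onz(f,*p,.01,T)[:2] for p in((307,99),(363,119),(337,195),(284,179))]
print(np.round(P,4),np.mean(P,0))
for a,b in((0,3),(1,2),(0,1),(3,2)):
    d=P[a]-P[b];print(np.linalg.norm(d),np.degrees(np.arctan2(d[1],d[0])))
E
```

```text
[[0.4311 0.3571]
 [0.4918 0.333 ]
 [0.4601 0.2464]
 [0.399  0.2686]] [0.44551278 0.30126919]
0.09409269472509292 70.06250562364046
0.0922264765316231 69.86263600171033
0.0652906512200551 158.3864528238767
0.06494101158726653 160.02468059796666
```

View pics/w3c.png

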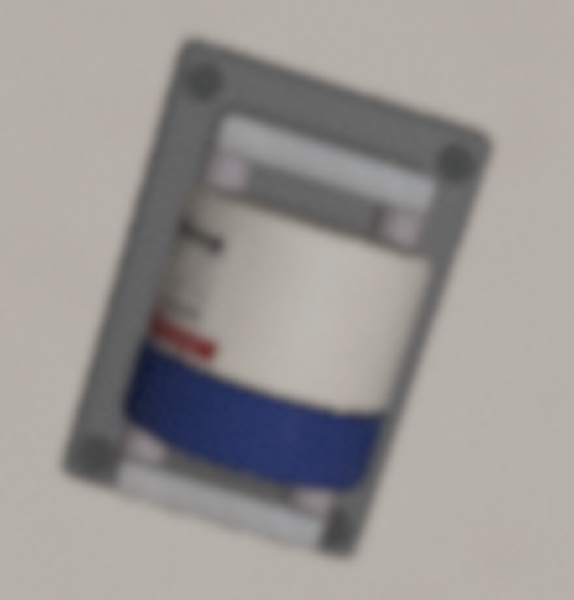

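```bash
python3 - <<'E'
from h import *
T=np.load("T3.npy");f=ctrl.grab_frame("wrist")
g=lambda x,y:(270+x/5.218,90+y/5.218)
print("cam",T[:3,3])
c=np.array([.4455,.3013]);R=np.array([[np.cos(.35),np.sin(.35)],[-np.sin(.35),np.cos(.35)]])#cols axes
def loc(n,x,y,z):
    p=onz(f,*g(x,y),z,T)[:2];print(n,np.round(p,4),"cradle",np.round(1000*(R.T@(p-c)),1))
loc("base top",315,226,.083);loc("lid top",245,470,.084);loc("seam",265,392,.084)
loc("sideL",160,270,.059);loc("sideR",420,340,.059)
for p in((226,118),(436,182),(218,150)):loc("P+",*p,.046)
for p in((124,465),(328,520),(118,488),(322,545)):loc("P-",*p,.046)
E
```

```text
cam [0.45110205 0.36717816 0.40917068]
base top [0.4544 0.3277] cradle [-0.7 27.9]
lid top [0.4399 0.2844] cradle [  0.5 -17.8]
seam [0.4442 0.2987] cradle [-0.3 -2.9]
sideL [0.4249 0.3179] cradle [-25.    8.5]
sideR [0.4739 0.3023] cradle [26.3 10.6]
P+ [0.4385 0.3445] cradle [-21.4  38.2]
P+ [0.4785 0.3307] cradle [21.  38.9]
P+ [0.4366 0.3386] cradle [-21.1  32. ]
P- [0.4141 0.2769] cradle [-21.2 -33.7]
P- [0.455  0.2635] cradle [ 21.9 -32.3]
P- [0.4125 0.2721] cradle [-21.  -38.7]
P- [0.4536 0.2582] cradle [ 22.4 -37.7]
```

Call:
{"method": "arm_command", "body": {
  "rows": [
    [[0.001, 0.018, -0.04], -0.15, -1],
    [[0.001, 0.018, -0.08], -0.3, -1],
    [[0.001, 0.018, -0.12], -0.305, -1],
    [[0.001, 0.018, -0.15], -0.305, -1],
    [[0.001, 0.018, -0.18], -0.305, -1],
    [[0.001, 0.018, -0.2], -0.305, -1],
    [[0.001, 0.018, -0.215], -0.305, -1],
    [[0.001, 0.018, -0.226], -0.305, -1],
    [[0.001, 0.018, -0.226], -0.305, -1],
    [[0.001, 0.018, -0.226], -0.305, -1]
  ]
}}

```text
time: 7.85
position: [0.4487, 0.31, 0.0407]
eef_rot: [[0.001, 0.939, -0.343], [0.0, -0.343, -0.939], [-1.0, 0.001, -0.001]]
ft_force: [0.5, -0.6, 0.4]
gripper_width: 0.0855
```

```bash
python3 - <<'E'
from h import *
f,T=wrist(); cv2.imwrite("pics/w4.png",f["pixels"][:,:,::-1])
E
```

```text
(no output)
```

View pics/w4.png

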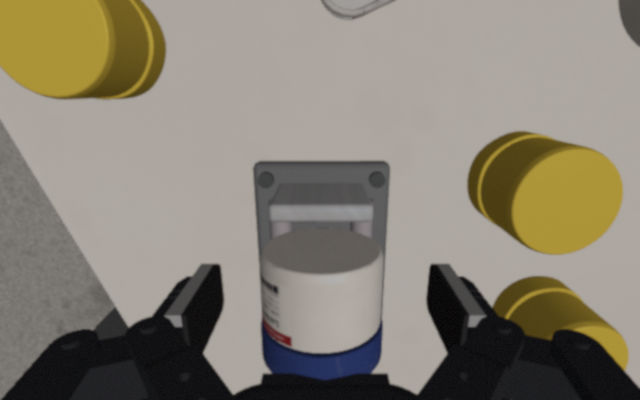

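Jar is centred between the fingers (262–382 against 221–428). Closing.

Call:
{"method": "arm_command", "body": {
  "rows": [
    [[0, 0, 0], 0, 0.1],
    [[0, 0, 0], 0, 0.1],
    [[0, 0, 0], 0, 0.1],
    [[0, 0, 0], 0, 0.1],
    [[0, 0, 0], 0, 0.1],
    [[0, 0, 0], 0, 0.1]
  ]
}}

```text
time: 8.5
position: [0.4475, 0.3107, 0.0412]
eef_rot: [[-0.0, 0.94, -0.342], [0.001, -0.342, -0.94], [-1.0, -0.0, -0.0]]
ft_force: [-1.1, 0.1, 5.9]
gripper_width: 0.0457
```

Call:
{"method": "arm_command", "body": {
  "rows": [
    [[0, 0, 0.01], 0, 0.1],
    [[0, 0, 0.02], 0, 0.1],
    [[0, 0, 0.04], 0, 0.1],
    [[0, 0, 0.05], 0, 0.1],
    [[0, 0, 0.05], 0, 0.1]
  ]
}}

```text
time: 9.0
position: [0.4493, 0.3109, 0.0922]
eef_rot: [[0.003, 0.94, -0.342], [0.003, -0.342, -0.94], [-1.0, 0.002, -0.004]]
ft_force: [0.1, -0.3, -0.5]
gripper_width: 0.0456
```

```bash
python3 - <<'E'
from h import *
f,T=wrist(); cv2.imwrite("pics/w5.png",f["pixels"][:,:,::-1])
f=ctrl.grab_frame("side"); cv2.imwrite("pics/d5.png",cv2.resize(f["pixels"][200:320,290:450,::-1],(800,600),interpolation=2))
E
```

```text
(no output)
```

View pics/w5.png

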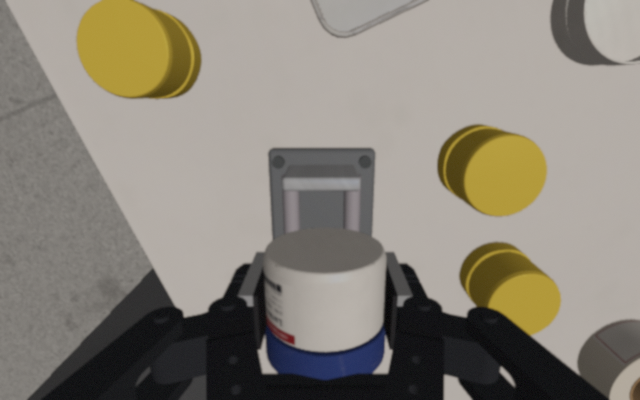

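View pics/d5.png

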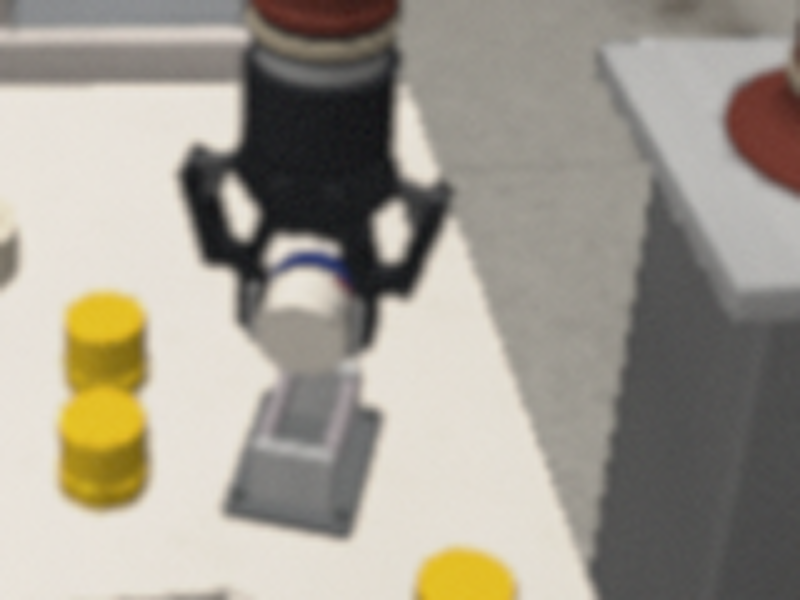

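Jar held (width 45.7 mm, base face toward +y). Since the tool can only point down, I'll tip the jar upright by pivoting it in the pads: lay its lid over the outer edge of the cradle's +y end plate and lower it along an arc.

Call:
{"method": "arm_command", "body": {
  "rows": [
    [[0.004, 0.012, 0.0], 0, 0.1],
    [[0.01, 0.027, 0.0], 0, 0.1],
    [[0.016, 0.045, 0], 0, 0.1],
    [[0.016, 0.045, -0.015], 0, 0.1],
    [[0.016, 0.045, -0.03], 0, 0.1],
    [[0.016, 0.045, -0.034], 0, 0.1],
    [[0.016, 0.045, -0.034], 0, 0.1]
  ]
}}

```text
time: 9.8
position: [0.4634, 0.3552, 0.055]
eef_rot: [[-0.002, 0.94, -0.341], [-0.001, -0.341, -0.94], [-1.0, -0.002, 0.002]]
ft_force: [-0.2, -0.2, -0.1]
gripper_width: 0.0451
```

```bash
python3 - <<'E'
from h import *
f,T=wrist(); cv2.imwrite("pics/w6.png",f["pixels"][:,:,::-1])
f=ctrl.grab_frame("side"); cv2.imwrite("pics/d6.png",cv2.resize(f["pixels"][220:320,300:433,::-1],(800,600),interpolation=2))
E
```

```text
(no output)
```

View pics/w6.png

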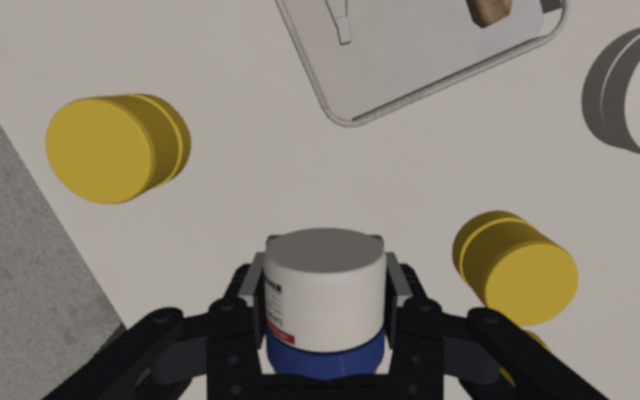

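View pics/d6.png

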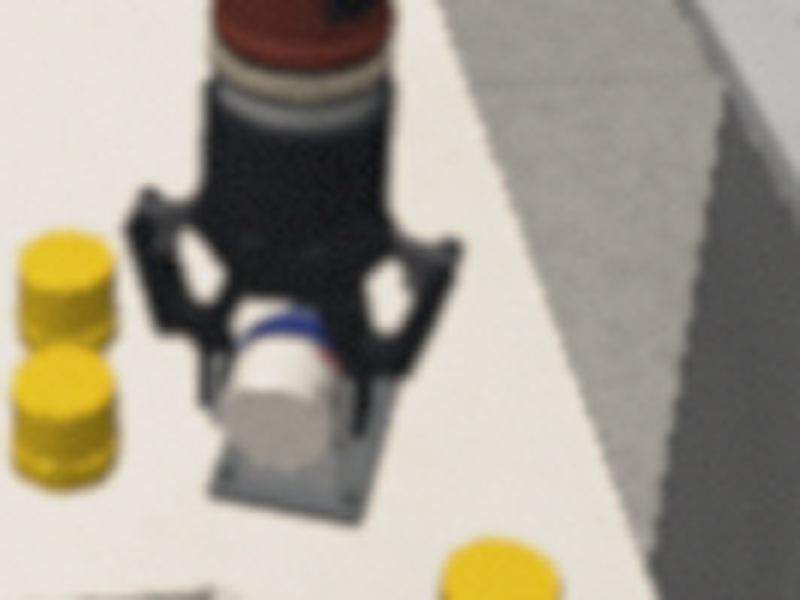

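Call:
{"method": "arm_command", "body": {
  "rows": [
    [[0.0005, 0.0015, -0.003], 0, 0.1],
    [[0.001, 0.003, -0.0045], 0, 0.1],
    [[0.0015, 0.004, -0.006], 0, 0.1],
    [[0.002, 0.0055, -0.0075], 0, 0.1],
    [[0.0025, 0.0065, -0.009], 0, 0.1],
    [[0.003, 0.008, -0.0105], 0, 0.1],
    [[0.003, 0.009, -0.012], 0, 0.1],
    [[0.0035, 0.0095, -0.014], 0, 0.1]
  ]
}}

```text
time: 10.7
position: [0.4675, 0.3642, 0.0455]
eef_rot: [[0.001, 0.94, -0.342], [-0.002, -0.342, -0.94], [-1.0, 0.001, 0.001]]
ft_force: [-3.9, -2.9, 17.5]
gripper_width: 0.0453
```

```bash
python3 - <<'E'
from h import *
f,T=wrist(); cv2.imwrite("pics/w7.png",f["pixels"][:,:,::-1])
f=ctrl.grab_frame("side"); cv2.imwrite("pics/d7.png",cv2.resize(f["pixels"][220:320,300:433,::-1],(800,600),interpolation=2))
E
```

```text
(no output)
```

View pics/w7.png

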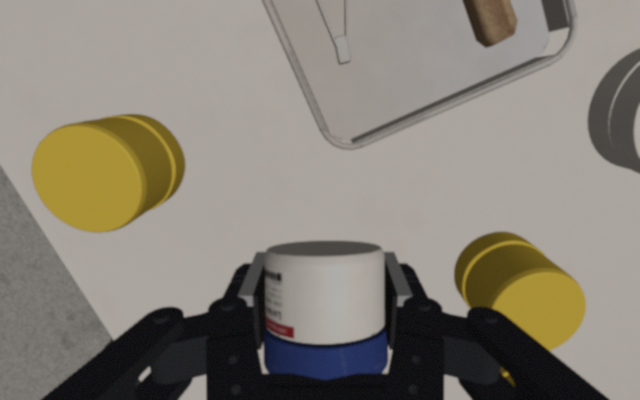

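View pics/d7.png

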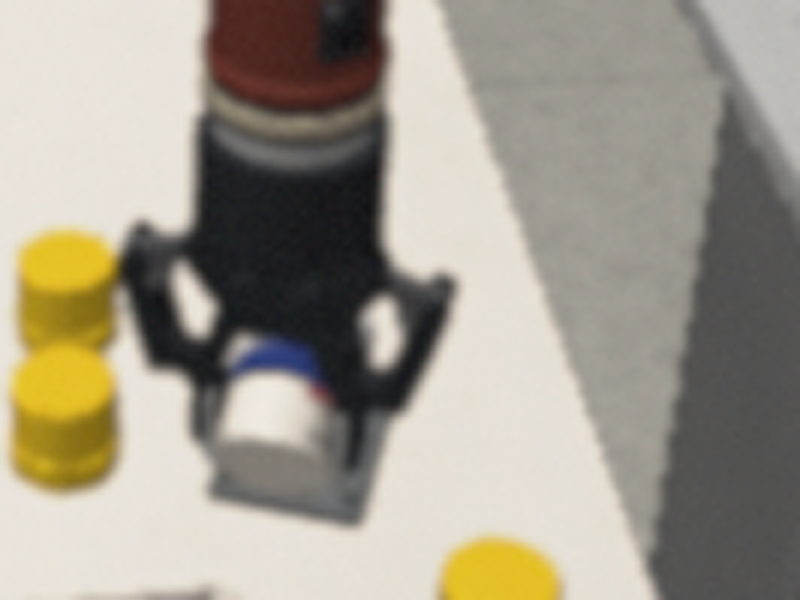

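Call:
{"method": "arm_command", "body": {
  "rows": [
    [[0.0003, 0.001, -0.003], 0, 0.1],
    [[0.0007, 0.002, -0.006], 0, 0.1],
    [[0.001, 0.0025, -0.009], 0, 0.1],
    [[0.001, 0.003, -0.012], 0, 0.1],
    [[0.001, 0.003, -0.015], 0, 0.1],
    [[0.001, 0.003, -0.018], 0, 0.1]
  ]
}}

```text
time: 11.4
position: [0.4715, 0.3734, 0.03]
eef_rot: [[0.009, 0.94, -0.341], [0.011, -0.341, -0.94], [-1.0, 0.005, -0.013]]
ft_force: [-1.9, 3.1, 23.7]
gripper_width: 0.0457
```

```bash
python3 - <<'E'
from h import *
f,T=wrist(); cv2.imwrite("pics/w8.png",f["pixels"][:,:,::-1])
f=ctrl.grab_frame("side"); cv2.imwrite("pics/d8.png",cv2.resize(f["pixels"][220:320,300:433,::-1],(800,600),interpolation=2))
E
```

```text
(no output)
```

View pics/w8.png

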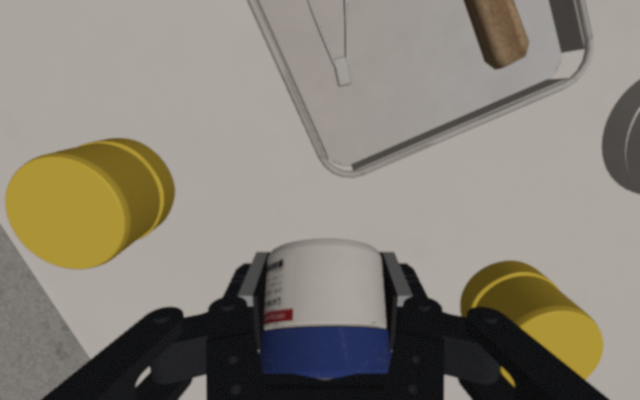

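View pics/d8.png

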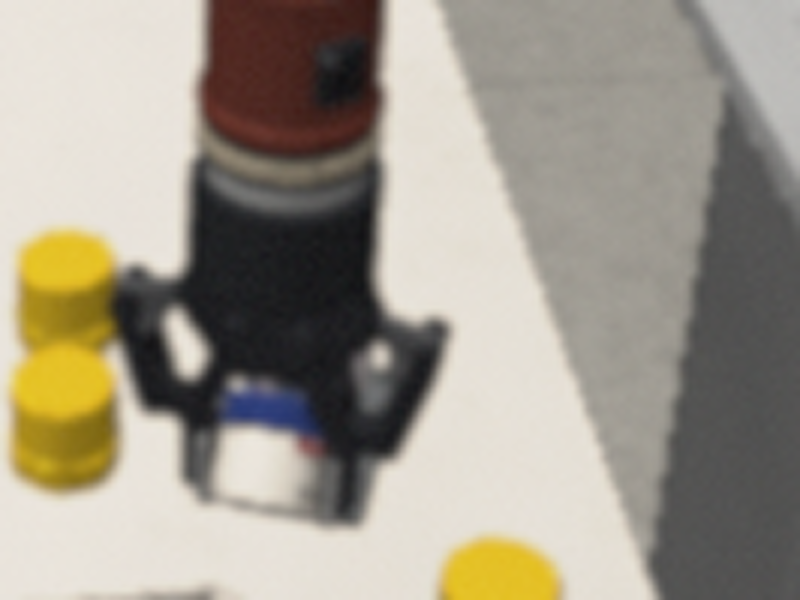

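Call:
{"method": "arm_command", "body": {
  "rows": [
    [[-0.0005, -0.0015, -0.001], 0, 0.1],
    [[-0.001, -0.003, -0.003], 0, 0.1],
    [[-0.0015, -0.0045, -0.005], 0, 0.1],
    [[-0.002, -0.005, -0.007], 0, 0.1],
    [[-0.002, -0.0055, -0.009], 0, 0.1],
    [[-0.002, -0.006, -0.01], 0, 0.1]
  ]
}}

```text
time: 12.1
position: [0.4725, 0.3754, 0.0229]
eef_rot: [[0.018, 0.941, -0.338], [0.026, -0.339, -0.94], [-1.0, 0.008, -0.03]]
ft_force: [0.5, 10.7, 26.6]
gripper_width: 0.0455
```

```bash
python3 - <<'E'
from h import *
f,T=wrist(); cv2.imwrite("pics/w9.png",f["pixels"][:,:,::-1])
f=ctrl.grab_frame("side"); cv2.imwrite("pics/d9.png",cv2.resize(f["pixels"][220:320,300:433,::-1],(800,600),interpolation=2))
E
```

```text
(no output)
```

View pics/w9.png

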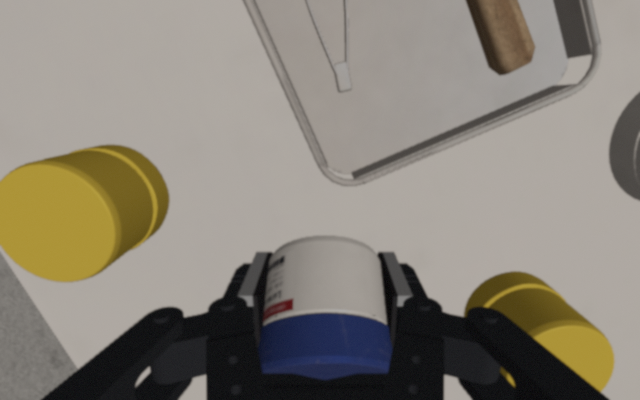

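View pics/d9.png

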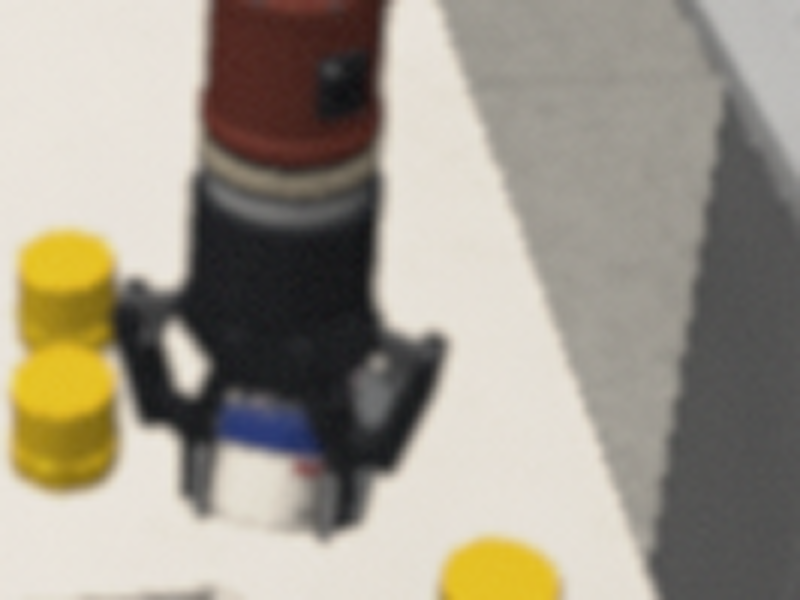

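Call:
{"method": "arm_command", "body": {
  "rows": [
    [[0.002, 0.006, 0.01], 0, 0.1],
    [[0.002, 0.006, 0.04], 0, 0.1],
    [[0.002, 0.006, 0.08], 0, 0.1],
    [[0.002, 0.0, 0.11], 0, 0.1],
    [[0.002, -0.04, 0.13], 0, 0.1],
    [[0.002, -0.08, 0.13], 0, 0.1],
    [[0.002, -0.12, 0.13], 0, 0.1],
    [[0.002, -0.16, 0.13], 0, 0.1],
    [[0.002, -0.2, 0.13], 0, 0.1],
    [[0.002, -0.24, 0.13], 0, 0.1],
    [[0.002, -0.27, 0.1], 0, 0.1],
    [[0.002, -0.275, 0.06], 0, 0.1]
  ]
}}

```text
time: 13.4
position: [0.4701, 0.081, 0.075]
eef_rot: [[0.004, 0.937, -0.35], [-0.003, -0.35, -0.937], [-1.0, 0.005, 0.001]]
ft_force: [2.0, -0.3, -1.8]
gripper_width: 0.0456
```

Call:
{"method": "arm_command", "body": {
  "rows": [
    [[0, 0, 0], 0, 0.1],
    [[0, 0, 0], 0, 0.1]
  ]
}}

```text
time: 13.6
position: [0.4683, 0.0873, 0.0744]
eef_rot: [[-0.001, 0.94, -0.341], [0.0, -0.341, -0.94], [-1.0, -0.002, 0.0]]
ft_force: [1.0, 0.7, 0.1]
gripper_width: 0.0458
```

```bash
python3 - <<'E'
from h import *
f,T=wrist(); cv2.imwrite("pics/w10.png",f["pixels"][:,:,::-1])
f=ctrl.grab_frame("side"); cv2.imwrite("pics/d10.png",cv2.resize(f["pixels"][160:280,270:430,::-1],(800,600),interpolation=2))
f=ctrl.grab_frame("scene"); cv2.imwrite("pics/s10.png",cv2.resize(f["pixels"][130:250,230:390,::-1],(800,600),interpolation=2))
E
```

```text
(no output)
```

View pics/w10.png

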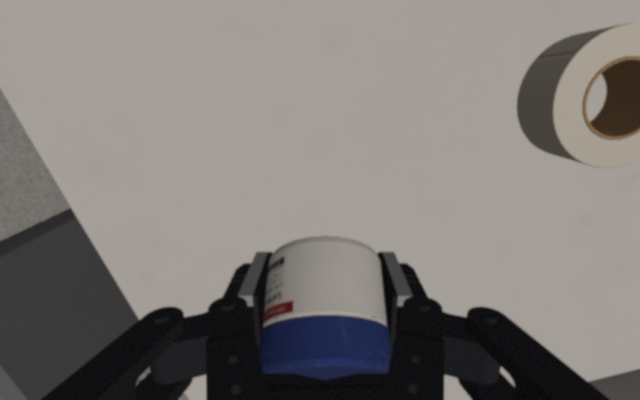

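View pics/d10.png

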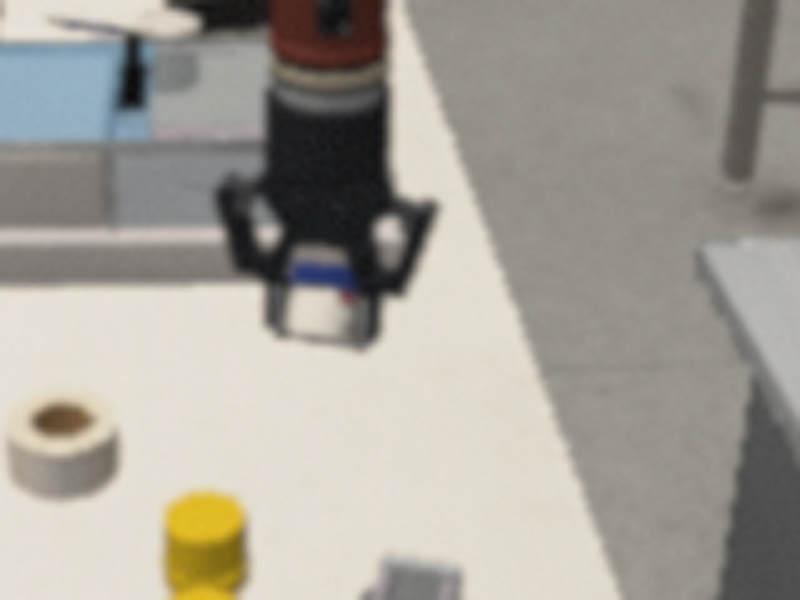

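View pics/s10.png

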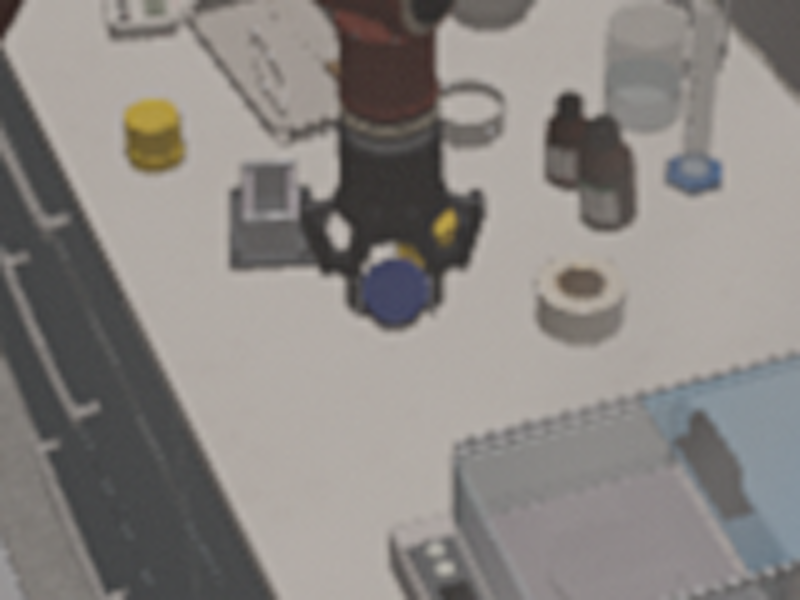

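```bash
python3 - <<'E'
from h import *
from scipy.optimize import least_squares
f=ctrl.grab_frame("wrist"); H=np.array(f["hand_eye"])
def pts(th,px,a0):
    # tool coords: x down(fingers), z toward -y(lid side). axis base->lid: z cos + up sin
    a=np.array([-np.sin(th),0,np.cos(th)]); n=np.array([-np.cos(th),0,-np.sin(th)])
    P=np.array([px,0,0])
    return P-a0*a+.024*n, P+(.031-a0)*a+.0245*n, P+(.046-a0)*a+.025*n
for nm,v in(("w6",(232,342,372)),("w10",(237,316,374))):
  for a0 in(.017,.019,.021):
    r=least_squares(lambda q:[proj(f,p,H)[1]-w for p,w in zip(pts(q[0],q[1],a0)[:2],v)],[.5,-.018])
    print(nm,a0,np.degrees(r.x[0]),r.x[1],[proj(f,p,H)[1].round() for p in pts(*r.x,a0)])
im=cv2.imread("pics/w10.png");cv2.imwrite("pics/w10c.png",cv2.resize(im[220:400,240:410],(566,600),interpolation=2))
E
```

```text
w6 0.017 44.46574360491797 -0.03110108281406345 [np.float64(238.0), np.float64(339.0), np.float64(398.0)]
w6 0.019 43.59660021655313 -0.03398560938853296 [np.float64(237.0), np.float64(339.0), np.float64(400.0)]
w6 0.021 42.72712269554731 -0.036881341987144566 [np.float64(235.0), np.float64(340.0), np.float64(402.0)]
w10 0.017 12.647680294739903 0.0007379936290001635 [np.float64(237.0), np.float64(316.0), np.float64(353.0)]
w10 0.019 10.049174834380802 -0.0010634195990875783 [np.float64(237.0), np.float64(316.0), np.float64(353.0)]
w10 0.021 7.599702854956644 -0.0028806922299171693 [np.float64(237.0), np.float64(316.0), np.float64(352.0)]
```

View pics/w10c.png

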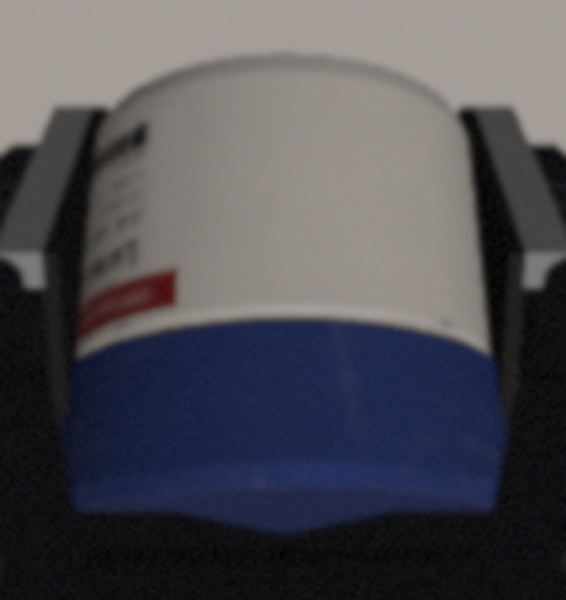

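```bash
python3 - <<'E'
from h import *
from scipy.optimize import least_squares
f=ctrl.grab_frame("wrist"); H=np.array(f["hand_eye"])
def pts(th,px,a0):
    a=np.array([-np.sin(th),0,np.cos(th)]); n=np.array([-np.cos(th),0,-np.sin(th)])
    P=np.array([px,0,0])
    return P-a0*a+.024*n, P+(.031-a0)*a+.0245*n, P+(.046-a0)*a+.025*n
for t in range(0,91,10): print(t,[int(proj(f,p,H)[1]) for p in pts(np.radians(t),-.018,.019)])
for nm,v in(("w6",(272,342,372)),("w10",(236.5,315.5,356.6))):
    r=least_squares(lambda q:[proj(f,p,H)[1]-w for p,w in zip(pts(*q),v)],[.5,-.018,.019],x_scale=[1,.01,.01])
    print(nm,np.degrees(r.x[0]),r.x[1:],r.fun)
E
```

```text
0 [273, 353, 388]
10 [257, 346, 387]
20 [243, 336, 383]
30 [231, 325, 374]
40 [221, 311, 361]
50 [215, 296, 345]
60 [211, 281, 325]
70 [210, 267, 304]
80 [210, 254, 282]
90 [213, 242, 261]
w6 -5.479586994428016 [-0.00995033  0.01848305] [1.13686838e-12 1.59161573e-12 1.53477231e-12]
w10 29.6130420053415 [0.00782358 0.00703828] [-2.84217094e-14  0.00000000e+00  0.00000000e+00]
```

Jar is tilted only about 40° from lying (lid face just visible). The base's low edge now sits right under the pinch, so I'll press that edge on the worktop and drag toward the base side to finish the turn.

Call:
{"method": "arm_command", "body": {
  "rows": [
    [[0, -0.01, -0.03], 0, 0.1],
    [[0, -0.02, -0.05], 0, 0.1],
    [[0, -0.02, -0.06], 0, 0.1],
    [[0, -0.02, -0.066], 0, 0.1],
    [[0.001, -0.017, -0.071], 0, 0.1],
    [[0.003, -0.012, -0.072], 0, 0.1],
    [[0.005, -0.007, -0.072], 0, 0.1],
    [[0.007, -0.001, -0.072], 0, 0.1],
    [[0.008, 0.004, -0.072], 0, 0.1],
    [[0.01, 0.01, -0.072], 0, 0.1]
  ]
}}

```text
time: 14.85
position: [0.4769, 0.0904, 0.0043]
eef_rot: [[-0.004, 0.938, -0.346], [-0.011, -0.346, -0.938], [-1.0, -0.0, 0.012]]
ft_force: [-3.4, -9.6, 13.1]
gripper_width: 0.0454
```

```bash
cat > look.py <<'E'
import sys
from h import *
n=sys.argv[1]
f,T=wrist(); a=cv2.resize(f["pixels"][210:400,230:420,::-1],(400,400),interpolation=2)
f=ctrl.grab_frame("scene"); s=cv2.resize(f["pixels"][150:230,270:350,::-1],(400,400),interpolation=2)
cv2.imwrite(f"pics/{n}.png",np.hstack([a,s]))
E
python3 look.py l11
```

```text
(no output)
```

View pics/l11.png

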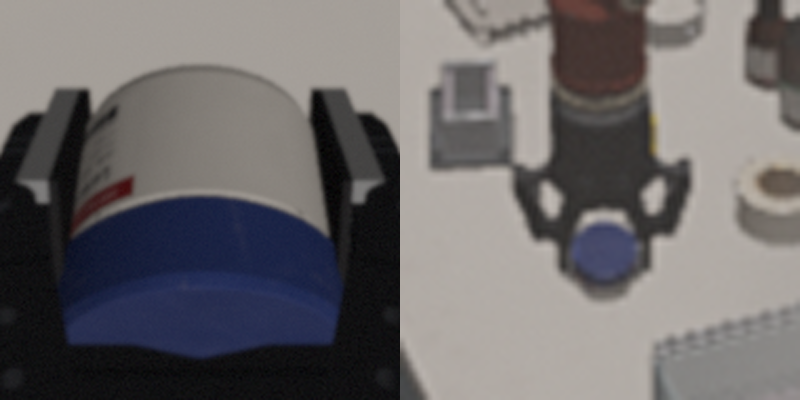

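The drag works: the lid face is now clearly visible (≈55–60°). Continue.

Call:
{"method": "arm_command", "body": {
  "rows": [
    [[0.002, 0.005, -0.001], 0, 0.1],
    [[0.004, 0.01, -0.002], 0, 0.1],
    [[0.006, 0.015, -0.002], 0, 0.1],
    [[0.007, 0.02, -0.002], 0, 0.1],
    [[0.009, 0.025, -0.002], 0, 0.1],
    [[0.009, 0.025, -0.002], 0, 0.1]
  ]
}}

```text
time: 15.55
position: [0.487, 0.1193, 0.002]
eef_rot: [[-0.001, 0.939, -0.343], [-0.005, -0.343, -0.939], [-1.0, 0.0, 0.006]]
ft_force: [-2.7, -5.6, 10.4]
gripper_width: 0.0459
```

```bash
python3 look.py l12
```

```text
(no output)
```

View pics/l12.png

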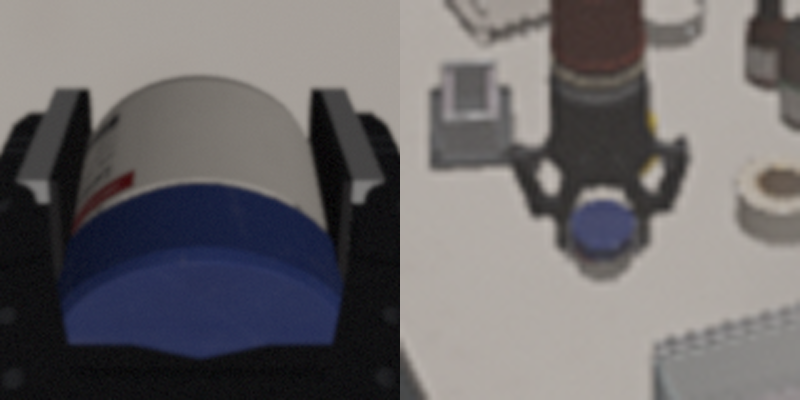

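Call:
{"method": "arm_command", "body": {
  "rows": [
    [[0.001, 0.003, -0.003], 0, 0.1],
    [[0.003, 0.008, -0.005], 0, 0.1],
    [[0.005, 0.013, -0.005], 0, 0.1],
    [[0.006, 0.018, -0.005], 0, 0.1],
    [[0.008, 0.023, -0.005], 0, 0.1],
    [[0.01, 0.028, -0.005], 0, 0.1]
  ]
}}

```text
time: 16.25
position: [0.4948, 0.1394, -0.0021]
eef_rot: [[-0.008, 0.937, -0.348], [-0.018, -0.348, -0.937], [-1.0, -0.001, 0.019]]
ft_force: [-6.7, -16.2, 24.8]
gripper_width: 0.045
```

```bash
python3 look.py l13
```

```text
(no output)
```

View pics/l13.png

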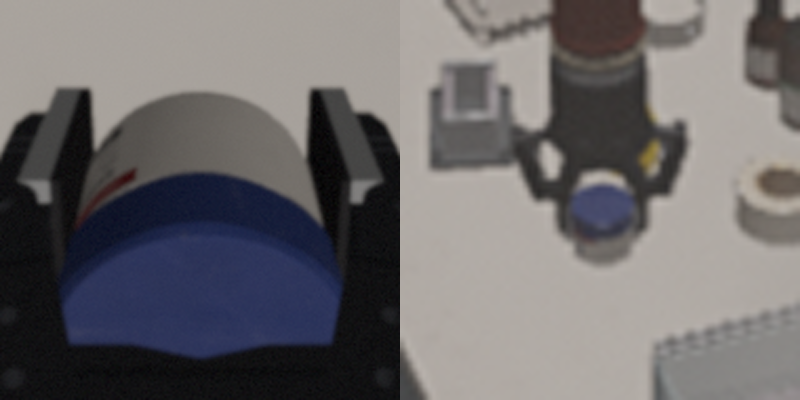

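Call:
{"method": "arm_command", "body": {
  "rows": [
    [[-0.001, -0.004, 0.003], 0, 0.1],
    [[-0.001, -0.004, 0.004], 0, -0.3],
    [[-0.001, -0.004, 0.004], 0, -0.6],
    [[-0.001, -0.004, 0.004], 0, -1],
    [[-0.001, -0.004, 0.004], 0, -1],
    [[-0.001, -0.004, 0.004], 0, -1],
    [[-0.001, -0.004, 0.004], 0, -1]
  ]
}}

```text
time: 17.05
position: [0.4965, 0.1458, -0.0009]
eef_rot: [[-0.0, 0.94, -0.342], [0.0, -0.342, -0.94], [-1.0, -0.0, 0.0]]
ft_force: [0.9, -0.1, -0.2]
gripper_width: 0.0857
```

```bash
python3 look.py l14
```

```text
(no output)
```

View pics/l14.png

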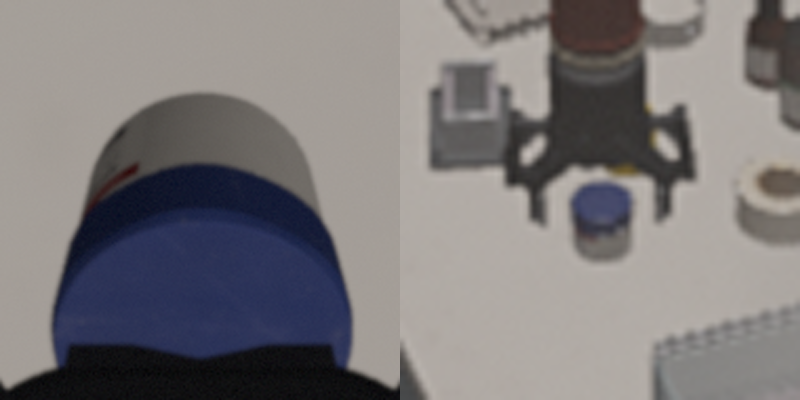

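Jar stands upright, lid up, released. Now retreat upward and measure it from above.

Call:
{"method": "arm_command", "body": {
  "rows": [
    [[0, 0, 0.02], 0, -1],
    [[0, 0, 0.06], 0, -1],
    [[0, 0, 0.1], 0, -1],
    [[0, 0, 0.14], 0, -1],
    [[0, 0, 0.18], 0, -1],
    [[0, 0, 0.2], 0, -1],
    [[0, 0, 0.2], 0, -1],
    [[0, 0, 0.2], 0, -1]
  ]
}}

```text
time: 17.95
position: [0.4962, 0.1453, 0.1991]
eef_rot: [[-0.0, 0.94, -0.342], [-0.0, -0.342, -0.94], [-1.0, -0.0, 0.0]]
ft_force: [0.7, -0.5, -0.2]
gripper_width: 0.0852
```

```bash
python3 - <<'E'
from h import *
f,T=wrist(); cv2.imwrite("pics/w15.png",f["pixels"][:,:,::-1]);np.save("T15.npy",T)
hsv=cv2.cvtColor(f["pixels"],cv2.COLOR_RGB2HSV)
m=cv2.inRange(hsv,(105,90,40),(130,255,255)); m[260:]*=(1)
n,l,st,c=cv2.connectedComponentsWithStats(m)
for i in range(1,n):
    if st[i,4]>200: print(st[i],c[i])
print(ctrl.read_state()["position"],ctrl.read_state()["q"])
E
```

```text
[ 299  169   53   54 2265] [325.20485651 195.43222958]
[0.49571175 0.14508123 0.19822649] [-0.07617794  0.47034616 -0.36591846  1.84104697  0.21350266  0.8711301
 -0.89354133]
```

View pics/w15.png

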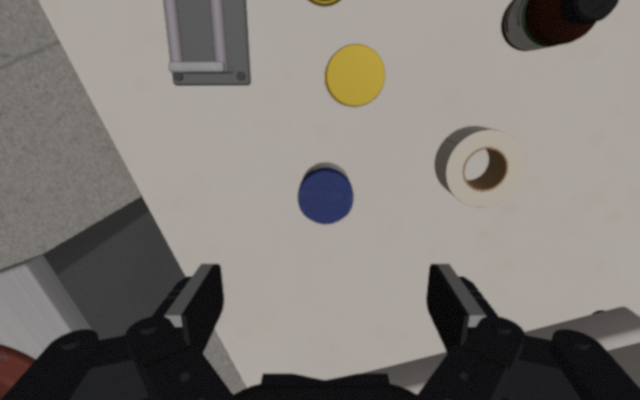

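```bash
python3 - <<'E'
from h import *
T=np.load("T15.npy");f=ctrl.grab_frame("wrist")
print(onz(f,325.5,196,.046,T),onz(f,325.5,196,.046,T)[:2]-ctrl.read_state()["position"][:2])
E
```

```text
[0.49261033 0.13160234 0.046     ] [-0.00292737 -0.01348363]
```

```bash
python3 - <<'E'
from h import *
for nm,z in(("scene",.046),("side",.046)):
    f=ctrl.grab_frame(nm);hsv=cv2.cvtColor(f["pixels"],cv2.COLOR_RGB2HSV)
    m=cv2.inRange(hsv,(105,70,40),(130,255,255));n,l,st,c=cv2.connectedComponentsWithStats(m)
    for i in range(1,n):
        if st[i,4]>15: print(nm,st[i],c[i],onz(f,*c[i],.043))
    if nm=="scene": cv2.imwrite("pics/s16.png",cv2.resize(f["pixels"][150:230,270:350,::-1],(600,600),interpolation=2))
    else: cv2.imwrite("pics/d16.png",cv2.resize(f["pixels"][180:280,290:390,::-1],(600,600),interpolation=2))
E
```

```text
scene [305 187  11   7  56] [309.85714286 189.76785714] [0.49554418 0.13275141 0.043     ]
scene [416 338  15   5  48] [423.89583333 339.875     ] [ 0.5479005  -0.60011008  0.043     ]
side [322 241  13  12 125] [327.992 246.312] [0.49338725 0.13757086 0.043     ]
side [226 275   5   9  31] [228.         279.03225806] [0.7747679  0.27343139 0.043     ]
```

View pics/d16.png

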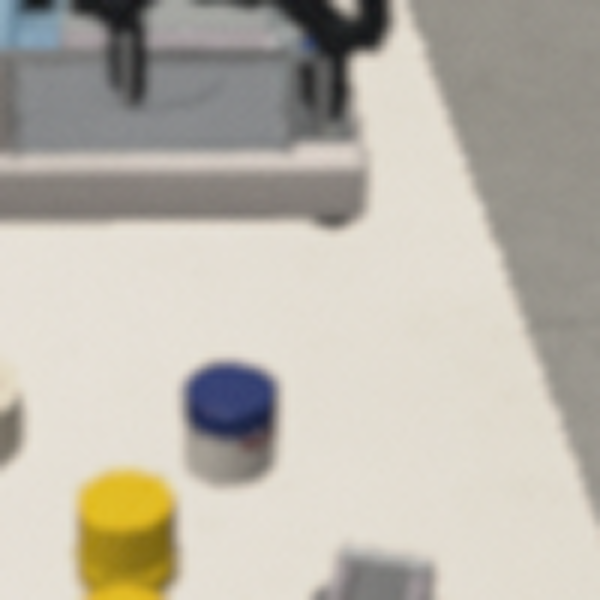

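Call:
{"method": "arm_command", "body": {
  "rows": [
    [[-0.002, -0.012, -0.01], -0.14, -1],
    [[-0.002, -0.012, -0.03], -0.28, -1],
    [[-0.002, -0.012, -0.05], -0.42, -1],
    [[-0.002, -0.012, -0.07], -0.56, -1],
    [[-0.002, -0.012, -0.08], -0.7, -1],
    [[-0.002, -0.012, -0.08], -0.84, -1],
    [[-0.002, -0.012, -0.08], -0.98, -1],
    [[-0.002, -0.012, -0.08], -1.12, -1],
    [[-0.002, -0.012, -0.08], -1.25, -1],
    [[-0.002, -0.012, -0.08], -1.25, -1],
    [[-0.002, -0.012, -0.08], -1.25, -1]
  ]
}}

```text
time: 19.25
position: [0.4941, 0.1337, 0.1186]
eef_rot: [[-0.001, -0.025, -1.0], [-0.001, -1.0, 0.025], [-1.0, 0.001, 0.001]]
ft_force: [-0.2, -0.3, -0.8]
gripper_width: 0.0855
```

```bash
python3 - <<'E'
from h import *
f,T=wrist(); cv2.imwrite("pics/w17.png",f["pixels"][:,:,::-1])
hsv=cv2.cvtColor(f["pixels"],cv2.COLOR_RGB2HSV)
m=cv2.inRange(hsv,(105,90,40),(130,255,255))
n,l,st,c=cv2.connectedComponentsWithStats(m);i=1+st[1:,4].argmax();print(st[i],c[i])
p=onz(f,*c[i],.046,T);print(p,p[:2]-ctrl.read_state()["position"][:2],ctrl.read_state()["position"][2])
E
```

```text
[ 293  176   73   74 4197] [328.61401001 212.54634263]
[0.49464321 0.1298186  0.046     ] [ 0.00038442 -0.00381816] 0.11875686364067956
```

View pics/w17.png

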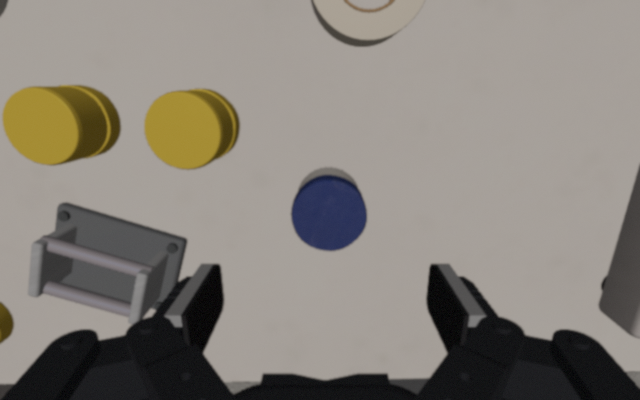

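Lid at (329,213), 3–4 mm to −y of the tool; descend with that correction and grip.

Call:
{"method": "arm_command", "body": {
  "rows": [
    [[0, -0.003, -0.035], 0, -1],
    [[0, -0.003, -0.07], 0, -1],
    [[0, -0.003, -0.09], 0, -1],
    [[0, -0.003, -0.104], 0, -1],
    [[0, -0.003, -0.104], 0, -1],
    [[0, -0.003, -0.104], 0, 0.1],
    [[0, -0.003, -0.104], 0, 0.1],
    [[0, -0.003, -0.104], 0, 0.1],
    [[0, -0.003, -0.104], 0, 0.1],
    [[0, -0.003, -0.104], 0, 0.1],
    [[0, -0.003, -0.104], 0, 0.1],
    [[0, -0.003, -0.104], 0, 0.1]
  ]
}}

```text
time: 20.5
position: [0.4954, 0.1309, 0.0167]
eef_rot: [[0.002, -0.028, -1.0], [0.001, -1.0, 0.028], [-1.0, -0.001, -0.002]]
ft_force: [-0.6, -0.5, 6.1]
gripper_width: 0.047
```

Call:
{"method": "arm_command", "body": {
  "rows": [
    [[0, 0, 0.02], 0, 0.1],
    [[0, 0, 0.05], 0, 0.1],
    [[0, -0.02, 0.09], 0, 0.1],
    [[0, -0.05, 0.13], 0, 0.1],
    [[0, -0.08, 0.17], 0, 0.1],
    [[0.005, -0.12, 0.19], 0, 0.1],
    [[0.01, -0.16, 0.19], 0, 0.1],
    [[0.01, -0.2, 0.19], 0, 0.1],
    [[0.015, -0.24, 0.19], 0, 0.1],
    [[0.02, -0.28, 0.19], 0, 0.1],
    [[0.021, -0.31, 0.19], 0, 0.1],
    [[0.021, -0.325, 0.18], 0, 0.1]
  ]
}}

```text
time: 21.7
position: [0.5158, -0.1987, 0.1964]
eef_rot: [[0.003, -0.033, -0.999], [-0.003, -0.999, 0.033], [-1.0, 0.003, -0.003]]
ft_force: [0.4, -0.1, -0.4]
gripper_width: 0.0471
```

Call:
{"method": "arm_command", "body": {
  "rows": [
    [[0, 0, 0], 0, 0.1],
    [[0, 0, 0], 0, 0.1]
  ]
}}

```text
time: 21.9
position: [0.5152, -0.1921, 0.1946]
eef_rot: [[-0.002, -0.026, -1.0], [0.003, -1.0, 0.026], [-1.0, -0.003, 0.002]]
ft_force: [0.4, 0.8, -0.5]
gripper_width: 0.047
```

```bash
python3 - <<'E'
from h import *
f,T=wrist(); cv2.imwrite("pics/w18.png",f["pixels"][:,:,::-1]);np.save("T18.npy",T)
f=ctrl.grab_frame("scene"); cv2.imwrite("pics/s18.png",cv2.resize(f["pixels"][140:290,290:450,::-1],(640,600),interpolation=2))
f=ctrl.grab_frame("side"); cv2.imwrite("pics/d18.png",cv2.resize(f["pixels"][130:230,240:373,::-1],(798,600),interpolation=2))
E
```

```text
(no output)
```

View pics/w18.png

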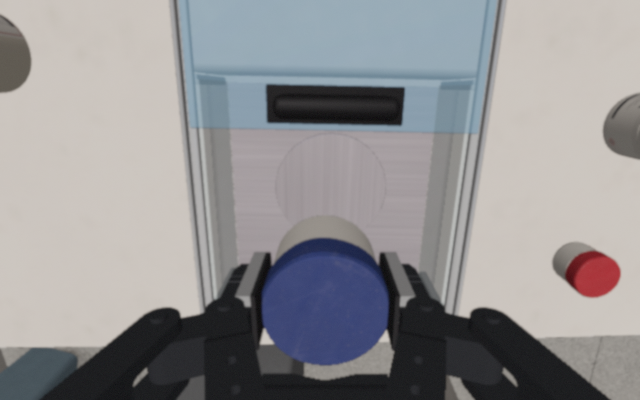

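View pics/s18.png

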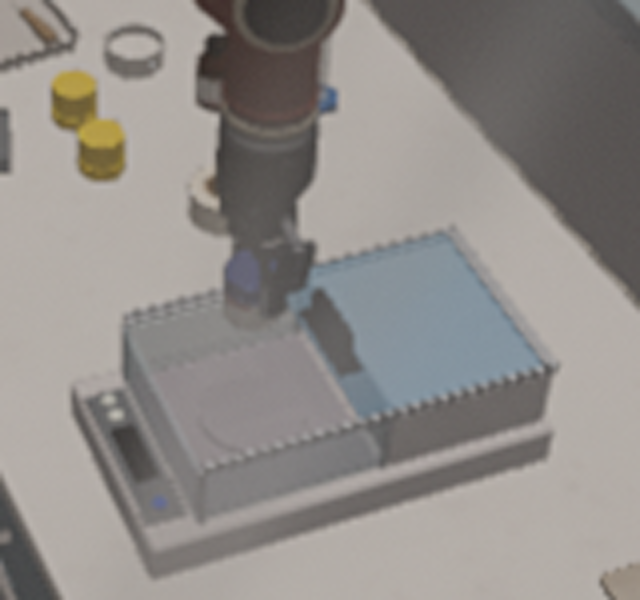

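View pics/d18.png

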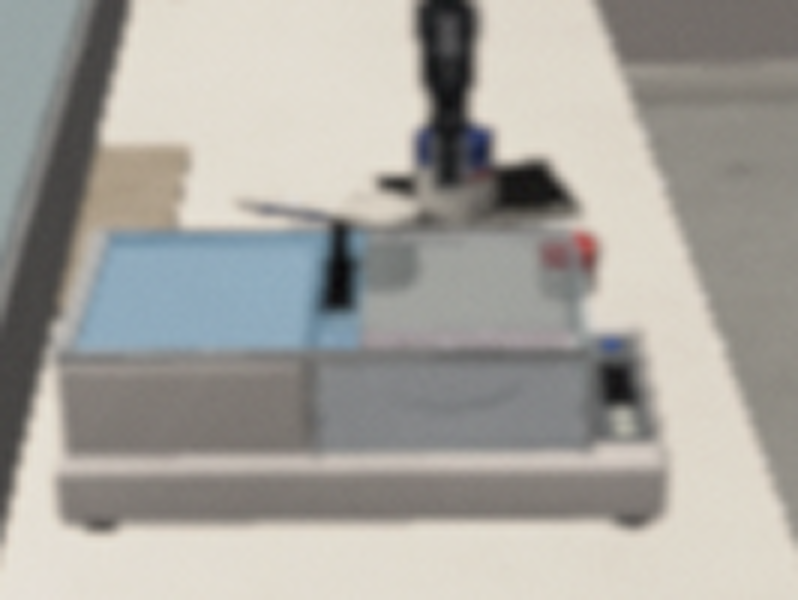

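Wrist view: pan ellipse spans columns 275–386, far edge at row 133 (centre ≈(331,187)); jar hangs upright in the pads, door open with bar at (335,105).

```bash
python3 - <<'E'
from h import *
T=np.load("T18.npy");f=ctrl.grab_frame("wrist")
a,b,c=[onz(f,*p,.062,T) for p in((275,187),(386,187),(331,133))]
print(a,b,(a+b)/2,c, onz(f,335,105,.157,T))
for p in((195,129),(476,132)): print(onz(f,*p,.123,T))
for p in((178,20),(203,290),(497,20),(455,290)): print("rail",onz(f,*p,.124,T))
E
```

```text
[ 0.51726755 -0.15271229  0.062     ] [ 0.51493516 -0.24263802  0.062     ] [ 0.51610136 -0.19767516  0.062     ] [ 0.55940114 -0.1990255   0.062     ] [ 0.58463699 -0.20022353  0.157     ]
[ 0.57146487 -0.11652963  0.123     ]
[ 0.56523923 -0.28573417  0.123     ]
rail [ 0.63101927 -0.11542605  0.124     ]
rail [ 0.46149659 -0.10714061  0.124     ]
rail [ 0.62634162 -0.29095288  0.124     ]
rail [ 0.45711528 -0.28196397  0.124     ]
```

Call:
{"method": "arm_command", "body": {
  "rows": [
    [[0, -0.006, -0.01], 0, 0.1],
    [[0, -0.006, -0.03], 0, 0.1],
    [[0, -0.006, -0.05], 0, 0.1],
    [[0, -0.006, -0.07], 0, 0.1],
    [[0, -0.006, -0.085], 0, 0.1],
    [[0, -0.006, -0.095], 0, 0.1],
    [[0, -0.006, -0.102], 0, 0.1],
    [[0, -0.006, -0.107], 0, 0.1],
    [[0, -0.006, -0.11], 0, 0.1],
    [[0, -0.006, -0.112], 0, 0.1],
    [[0, -0.006, -0.112], 0, 0.1]
  ]
}}

```text
time: 23.2
position: [0.5157, -0.2004, 0.0835]
eef_rot: [[0.0, -0.028, -1.0], [-0.0, -1.0, 0.028], [-1.0, 0.0, -0.0]]
ft_force: [-0.1, -0.1, -0.5]
gripper_width: 0.0473
```

```bash
python3 - <<'E'
from h import *
f,T=wrist(); cv2.imwrite("pics/w19.png",f["pixels"][:,:,::-1])
f=ctrl.grab_frame("side"); cv2.imwrite("pics/d19.png",cv2.resize(f["pixels"][130:230,240:373,::-1],(798,600),interpolation=2))
E
```

```text
(no output)
```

View pics/w19.png

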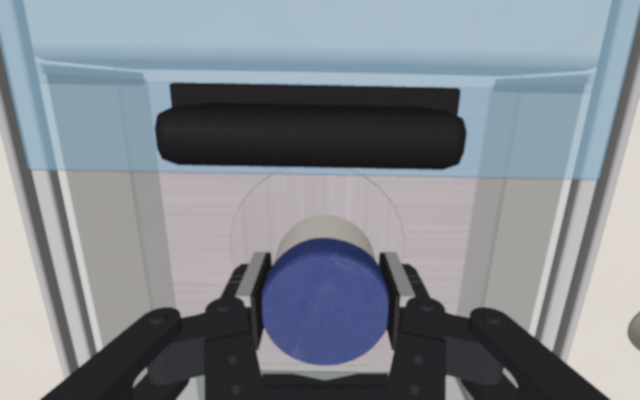

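View pics/d19.png

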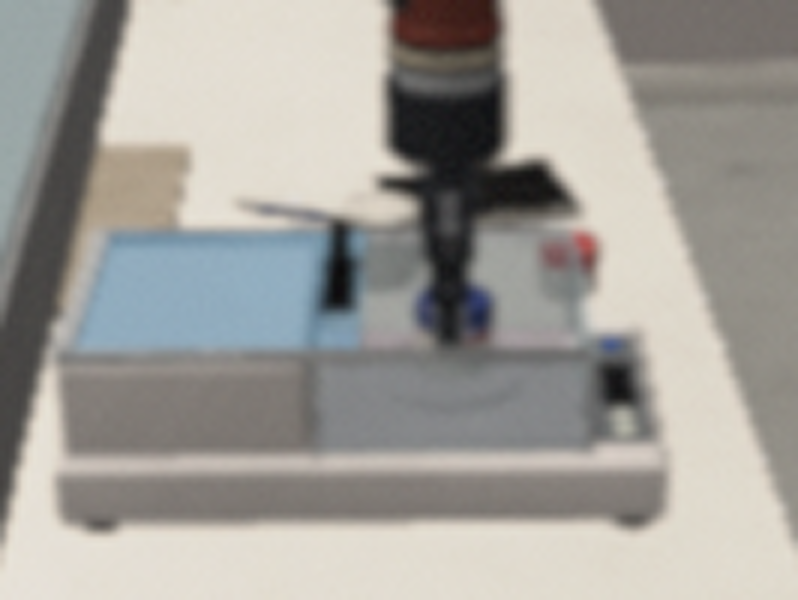

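Pan spans columns 229–405 (middle 317) and the jar 325, so I shift +3 mm in y, then lower to contact.

Call:
{"method": "arm_command", "body": {
  "rows": [
    [[0, 0.002, 0], 0, 0.1],
    [[-0.001, 0.003, -0.001], 0, 0.1],
    [[-0.001, 0.003, -0.003], 0, 0.1],
    [[-0.001, 0.003, -0.005], 0, 0.1],
    [[-0.001, 0.003, -0.006], 0, 0.1],
    [[-0.001, 0.003, -0.006], 0, 0.1]
  ]
}}

```text
time: 23.9
position: [0.5146, -0.1972, 0.0787]
eef_rot: [[0.0, -0.028, -1.0], [0.0, -1.0, 0.028], [-1.0, -0.0, -0.0]]
ft_force: [-2.9, 1.2, 9.8]
gripper_width: 0.0472
```

Call:
{"method": "arm_command", "body": {
  "rows": [
    [[0, 0, 0.001], 0, 0.1],
    [[0, 0, 0.001], 0, -0.2],
    [[0, 0, 0.001], 0, -0.4],
    [[0, 0, 0.001], 0, -0.6],
    [[0, 0, 0.001], 0, -0.6],
    [[0, 0, 0.001], 0, -0.8],
    [[0, 0, 0.001], 0, -0.8],
    [[0, 0, 0.001], 0, -0.8]
  ]
}}

```text
time: 24.7
position: [0.5146, -0.1974, 0.0782]
eef_rot: [[-0.0, -0.028, -1.0], [0.0, -1.0, 0.028], [-1.0, -0.0, 0.0]]
ft_force: [-0.1, -0.2, 1.0]
gripper_width: 0.077
```

Call:
{"method": "arm_command", "body": {
  "rows": [
    [[0, 0, 0.01], 0, -0.8],
    [[0, 0, 0.03], 0, -0.8],
    [[0, 0, 0.06], 0, -0.8],
    [[0, 0, 0.1], 0, -0.8],
    [[0, 0, 0.13], 0, -0.8],
    [[0, 0, 0.13], 0, -0.8],
    [[0, 0, 0.13], 0, -0.8]
  ]
}}

```text
time: 25.4
position: [0.5147, -0.1974, 0.2094]
eef_rot: [[0.002, -0.028, -1.0], [-0.001, -1.0, 0.028], [-1.0, 0.0, -0.002]]
ft_force: [0.5, 0.4, -0.4]
gripper_width: 0.077
```

```bash
python3 - <<'E'
from h import *
f,T=wrist(); cv2.imwrite("pics/w20.png",f["pixels"][:,:,::-1])
hsv=cv2.cvtColor(f["pixels"],cv2.COLOR_RGB2HSV)
m=cv2.inRange(hsv,(105,150,40),(130,255,255))
n,l,st,c=cv2.connectedComponentsWithStats(m);i=1+st[1:,4].argmax();print(st[i],c[i]);print(onz(f,*c[i],.108,T))
f=ctrl.grab_frame("side"); cv2.imwrite("pics/d20.png",cv2.resize(f["pixels"][130:230,240:373,::-1],(798,600),interpolation=2))
E
```

```text
[320 171   1   1   1] [320. 171.]
[ 0.53659235 -0.19602815  0.108     ]
```

View pics/w20.png

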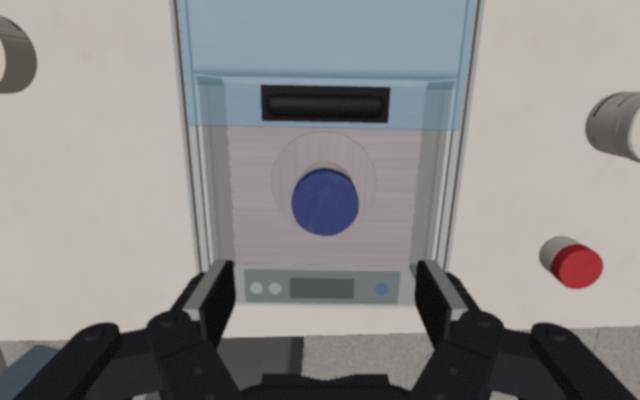

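View pics/d20.png

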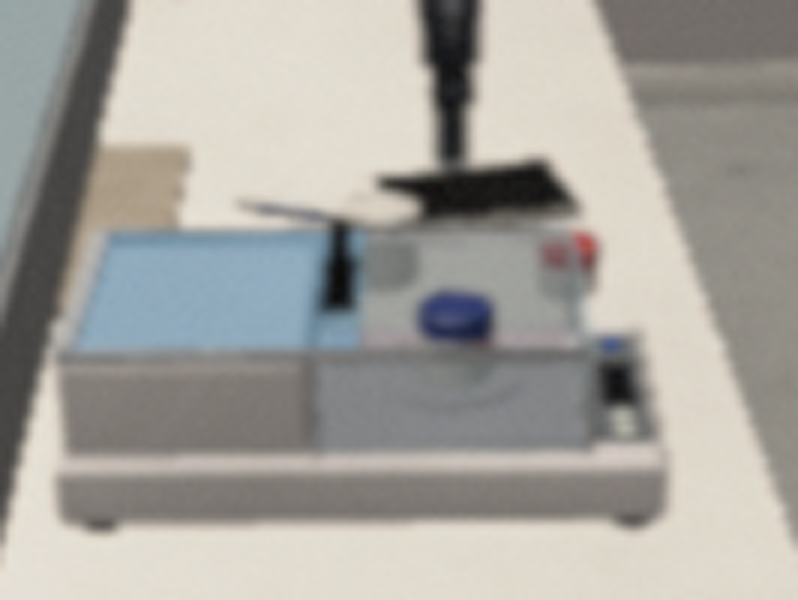

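```bash
python3 - <<'E'
from h import *
s=ctrl.read_state();T=np.eye(4);T[:3,:3]=s["eef_rot"];T[:3,3]=s["position"];f=ctrl.grab_frame("wrist");T=T@np.array(f["hand_eye"])
print("jar",onz(f,325,202,.108,T)); a,b,c=[onz(f,*p,.062,T) for p in((271.5,183),(377,183),(325,131.5))];print("pan",(a+b)/2,c-[.045,0,0]);print("handle",onz(f,326,103.5,.157,T))
E
```

```text
jar [ 0.51261579 -0.19837921  0.108     ]
pan [ 0.51455676 -0.19776555  0.062     ] [ 0.51256488 -0.19963462  0.062     ]
handle [ 0.58338907 -0.20095405  0.157     ]
```

Call:
{"method": "arm_command", "body": {
  "rows": [
    [[0.01, 0, 0], 0.14, -1],
    [[0.02, 0, 0], 0.28, -1],
    [[0.03, 0, 0], 0.42, -1],
    [[0.04, 0, 0], 0.56, -1],
    [[0.05, 0, 0], 0.7, -1],
    [[0.06, 0, 0], 0.84, -1],
    [[0.068, 0, 0], 0.98, -1],
    [[0.068, 0, 0], 1.12, -1],
    [[0.068, 0, 0], 1.26, -1],
    [[0.068, 0, 0], 1.4, -1],
    [[0.068, 0, 0], 1.55, -1],
    [[0.068, 0, 0], 1.55, -1]
  ]
}}

```text
time: 26.75
position: [0.5818, -0.1975, 0.2067]
eef_rot: [[-0.003, 0.999, -0.049], [0.002, -0.049, -0.999], [-1.0, -0.003, -0.001]]
ft_force: [-0.4, 0.0, -0.4]
gripper_width: 0.0854
```

```bash
python3 - <<'E'
from h import *
s=ctrl.read_state();print(s["position"],s["eef_rot"][:,1])
f,T=wrist(); cv2.imwrite("pics/w21.png",f["pixels"][:,:,::-1]);np.save("T21.npy",T)
E
```

```text
[ 0.58175174 -0.1974797   0.20665224] [ 0.99877504 -0.04938949 -0.00301747]
```

View pics/w21.png

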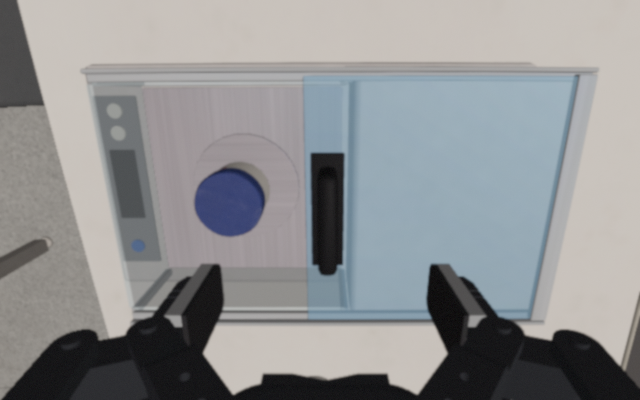

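Call:
{"method": "arm_command", "body": {
  "rows": [
    [[0.001, -0.001, -0.03], 0, -1],
    [[0.001, -0.001, -0.055], 0, -1],
    [[0.001, -0.001, -0.068], 0, -1],
    [[0.001, -0.001, -0.068], 0, -1],
    [[0.001, -0.001, -0.068], 0, 1],
    [[0.001, -0.001, -0.068], 0, 1],
    [[0.001, -0.001, -0.068], 0, 1],
    [[0.001, -0.001, -0.068], 0, 1],
    [[0.001, -0.001, -0.068], 0, 1],
    [[0.001, -0.001, -0.068], 0, 1],
    [[0.001, -0.001, -0.068], 0, 1]
  ]
}}

```text
time: 27.9
position: [0.5838, -0.1984, 0.141]
eef_rot: [[0.001, 0.999, -0.049], [-0.0, -0.049, -0.999], [-1.0, 0.001, 0.0]]
ft_force: [-1.7, -0.0, 5.0]
gripper_width: 0.0104
```

Call:
{"method": "arm_command", "body": {
  "rows": [
    [[-0.005, 0, 0], 0, 1],
    [[-0.015, 0.001, 0], 0, 1],
    [[-0.03, 0.001, 0], 0, 1],
    [[-0.045, 0.002, 0], 0, 1],
    [[-0.06, 0.003, 0], 0, 1],
    [[-0.075, 0.003, 0], 0, 1],
    [[-0.09, 0.004, 0], 0, 1],
    [[-0.105, 0.005, 0], 0, 1],
    [[-0.115, 0.005, 0], 0, 1],
    [[-0.122, 0.006, 0], 0, 1],
    [[-0.126, 0.006, 0], 0, 1],
    [[-0.128, 0.006, 0], 0, 1]
  ]
}}

```text
time: 29.1
position: [0.4561, -0.1926, 0.1409]
eef_rot: [[0.002, 0.999, -0.049], [-0.001, -0.049, -0.999], [-1.0, 0.002, 0.001]]
ft_force: [2.2, -0.2, 6.5]
gripper_width: 0.0105
```

Call:
{"method": "arm_command", "body": {
  "rows": [
    [[-0.002, 0, 0], 0, 1],
    [[-0.004, 0, 0], 0, 1],
    [[-0.006, 0, 0], 0, 1],
    [[-0.008, 0, 0], 0, 1],
    [[-0.01, 0, 0], 0, 1],
    [[-0.012, 0, 0], 0, 1],
    [[-0.013, 0, 0], 0, 1],
    [[-0.014, 0, 0], 0, 1],
    [[-0.014, 0, 0], 0, 1]
  ]
}}

```text
time: 30.0
position: [0.4444, -0.1921, 0.1409]
eef_rot: [[0.006, 0.999, -0.048], [0.0, -0.048, -0.999], [-1.0, 0.006, -0.0]]
ft_force: [6.2, -0.1, 2.7]
gripper_width: 0.0103
```

Call:
{"method": "arm_command", "body": {
  "rows": [
    [[-0.002, 0, 0], 0, 1],
    [[-0.004, 0, 0], 0, 1],
    [[-0.006, 0, 0], 0, 1],
    [[-0.006, 0, 0], 0, 1]
  ]
}}

```text
time: 30.4
position: [0.4444, -0.1921, 0.141]
eef_rot: [[0.019, 0.999, -0.047], [0.0, -0.047, -0.999], [-1.0, 0.019, -0.001]]
ft_force: [16.6, 0.1, -9.2]
gripper_width: 0.0101
```

The door has stalled at its front stop (x stays 0.4444 while force rises to 17 N). Relax, release and retreat.

Call:
{"method": "arm_command", "body": {
  "rows": [
    [[0.003, 0, 0], 0, 1],
    [[0.006, 0, 0], 0, 1],
    [[0.006, 0, 0], 0, -0.5],
    [[0.006, 0, 0], 0, -1],
    [[0.006, 0, 0], 0, -1],
    [[0.006, 0, 0], 0, -1],
    [[0.006, 0, 0], 0, -1],
    [[0.006, 0, 0.02], 0, -1],
    [[0.006, 0, 0.05], 0, -1],
    [[0.006, 0, 0.08], 0, -1],
    [[0.006, 0, 0.1], 0, -1],
    [[0.006, 0, 0.1], 0, -1]
  ]
}}

```text
time: 31.6
position: [0.4432, -0.1929, 0.2429]
eef_rot: [[0.006, 0.999, -0.049], [-0.003, -0.049, -0.999], [-1.0, 0.006, 0.002]]
ft_force: [-0.3, -0.8, -0.2]
gripper_width: 0.0857
```

```bash
python3 - <<'E'
from h import *
s=ctrl.read_state();print(s["position"])
f,T=wrist(); cv2.imwrite("pics/w22.png",f["pixels"][:,:,::-1]);np.save("T22.npy",T)
f=ctrl.grab_frame("side"); cv2.imwrite("pics/d22.png",cv2.resize(f["pixels"][130:230,240:373,::-1],(798,600),interpolation=2))
f=ctrl.grab_frame("scene"); cv2.imwrite("pics/s22.png",f["pixels"][:,:,::-1])
E
```

```text
[ 0.44315159 -0.19286639  0.24293846]
```

View pics/w22.png

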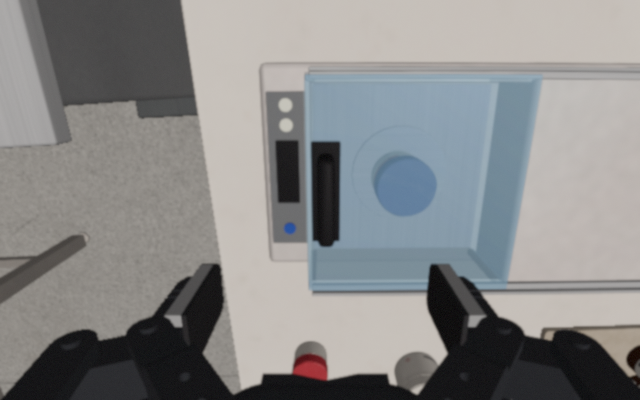

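View pics/d22.png

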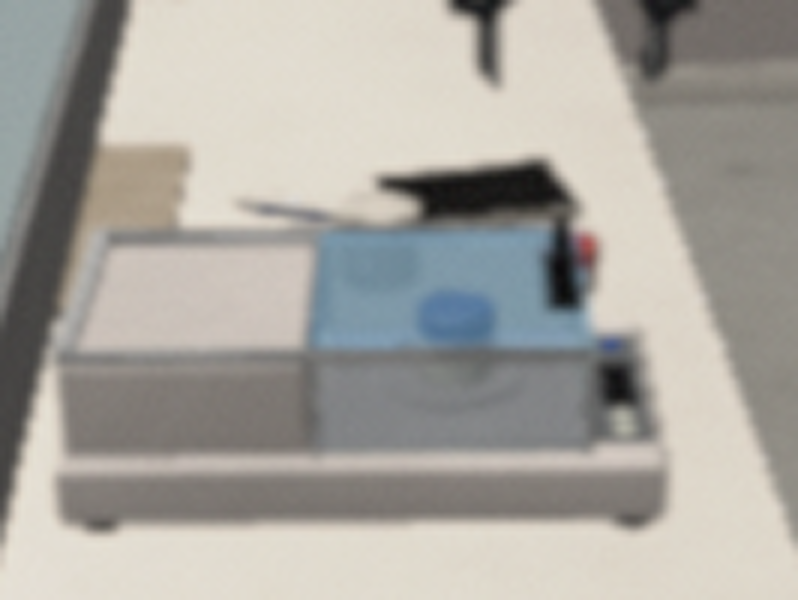

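View pics/s22.png

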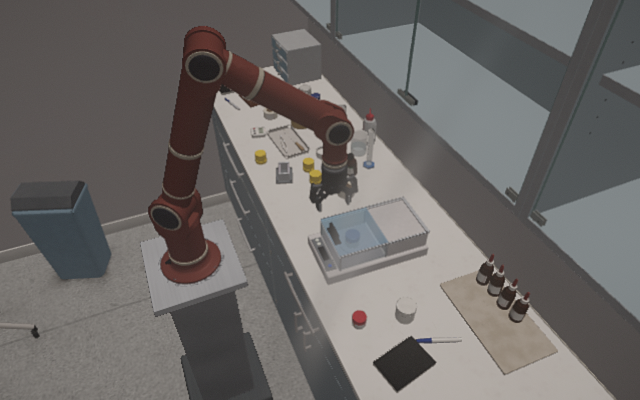

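Jar upright on the pan under the shut door; bystanders unmoved. Checking the handle's position after release.

```bash
python3 - <<'E'
from h import *
T=np.load("T22.npy");f=ctrl.grab_frame("wrist")
for p in((311.5,190),(339.5,190)): print("foot",onz(f,*p,.126,T))
for p in((318,190),(333,190)): print("top",onz(f,*p,.157,T))
print("jar",onz(f,405,185,.108,T))
im=cv2.imread("pics/w22.png");cv2.imwrite("pics/w22c.png",cv2.resize(im[60:300,260:380],(400,800*3//4),interpolation=2))
E
```

```text
foot [ 0.43409829 -0.19106117  0.126     ]
foot [ 0.4555174  -0.19216168  0.126     ]
top [ 0.43996871 -0.18244936  0.157     ]
top [ 0.45007406 -0.18296857  0.157     ]
jar [ 0.50976714 -0.19586227  0.108     ]
```

View pics/w22c.png

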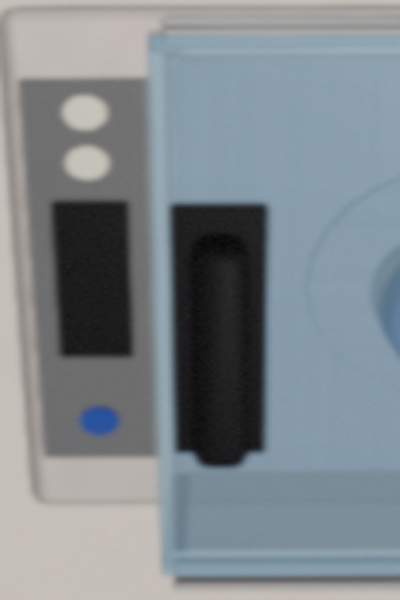

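```bash
python3 - <<'E'
from h import *
s=ctrl.read_state();print(s["time"],s["ft_force"],np.abs(s["joint_vel"]).max()); print(ctrl.hand_in())
E
```

```text
31.8 [-0.44860021 -0.41657731  0.60893751] 0.007375591208520457
the job is handed in; nothing more can be done
None
```

The jar stands upright on the pan under the fully shut door, and I handed the job in at 31.8 s of the 72 s allowed. No verdict came back.

**What I did**
- **Door:** I slid it open first, about 130 mm.
- **Standing the jar up:** The tool can only point down, so I turned the jar within the grip. First I tipped it over the cradle's rear end plate. That stopped at about 40° from lying, so I pressed its base edge on the worktop and dragged it upright.
- **Placing it:** I let go of it on the clear worktop and took it again from above. I lowered it to light contact with the pan (about 10 N) and released it.
- **Closing:** I slid the door shut slowly, at no more than about 0.15 m/s, until it stalled against the front stop.

**Last checks**
- **Jar position:** It is about 2 mm from the pan's middle, measured with the door open. A later look through the shut door put it about 5 mm off. Both are inside the 20 mm limit, and the jar looks upright in every view.
- **Door:** The handle measured at x = 0.4448 m after release, against 0.4444 m at the stop. That is within camera accuracy of about 2 mm, so I did not nudge it again.
- **Other things:** The jars and label roll look unmoved by eye; I did not measure them again. The gripper is open and clear of everything, at a height of 0.24 m.

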